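Stop the watch tester, load a watch carrier, start it again

TASK

The watch tester is running empty; put the two waiting watches on it. Stop it by pulling the red lever on the headstock fully towards you, lift the watch carrier out of the wooden cradle by the ribbed grip in its middle, set its brass spring pin (red collar) into the cup of the tester's low right-hand bracket, push the spring in, swing the steel nose at the other end down between the headstock's guide cheeks until it faces the drive cup, and let the spring push it home. Let go, so that the carrier hangs freely in both cups, and only then throw the lever fully back to run; do not press on the watches with your fingers, do not drop the carrier, and leave the other things on the bench where they are.

Things in the scene. Friction and masses are not known exactly. Their poses are not given: they have to be found in the camera images.
- carrier_grip (a point): Centre of the loose watch carrier's grip, on the spindle axis. Carrier: 0.19 kg spindle, 169 mm long with the spring out, lying level in the cradle. Its y axis runs along the spindle to the steel drive nose, z up. Grip: bare aluminium block with ribbed flat sides, 16 mm wide (x; grasp across this), 42 long (y), 20 high (z), centred here. The spindle beyond the watches is 12 mm thick.
- watch_blue: Watch head with dark blue dial, 36 mm across, clamped in the carrier between grip and drive nose, 21.5 to 57.5 mm from the grip's centre along +y. With its clamps it is 45 mm wide in x and reaches from 10 mm below to 7 mm above the spindle axis. Origin: centre of its back, z out of the dial.
- watch_white: Watch head with white dial, same size, clamped between grip and spring pin, 21.5 to 57.5 mm from the grip's centre along the carrier's -y. Origin: centre of its back, z out of the dial.
- drive_nose (a point): Tip of the carrier's rigid steel drive nose, a 10 mm rod with a ball end, on the spindle axis 80 mm from the grip's centre along the carrier's +y.
- spring_nose (a point): Tip of the carrier's brass spring pin, a 10 mm rod with a ball end, at the end with the red collar: 89 mm from the grip's centre along the carrier's -y with the spring out; it slides towards the grip when pressed in.
- spring_pin (a joint): How far the spring pin is pressed in: 0 (out) to 0.015 m (stop). The spring pushes with 2 N when out and 0.4 N more per mm, 8 N at the stop. With the pin on the floor of the tail cup and the carrier level it must be in by 10 mm or more for the nose to pass the drive cup's rim; it reads 0.004 once seated in both cups.
- cradle: Wooden loading cradle, fixed, 56 x 156 mm, board 10 mm high; two black forked posts, open at the top, 64 mm either side of its centre along its y axis. The carrier's axis lies in them 45 mm above the bench, its drive nose towards the cradle's +y; the forks reach 53 mm. Origin: centre of the underside, z up.
- tester: Watch tester, fixed: grey base 84 x 246 x 15 mm, low aluminium tail bracket at its right (-y), white headstock at its left (+y), two 8 mm steel rods between them 45 mm below the cups' axis. Origin: underside of the base, below the middle of the axis; y along the axis from tail cup to drive cup, x to the rear, away from the robot, z up.
- tail_cup (a point): Centre of the floor of the black rubber tail cup, 75 mm above the bench, opening along the tester's +y. A cone 6 mm deep, 17 mm wide at the rim, 9.5 mm at the floor. The bracket's face lies 2 mm behind this point and reaches 17 mm above it and 22 mm to each side.
- drive_cup (a point): Centre of the floor of the equal drive cup, 165 mm from the tail cup's floor (rims 153 mm apart), same height, opening along the tester's -y. The headstock face 2 mm behind it reaches 50 mm above it. Two aluminium guide cheeks 28 mm apart flank the cup from the face to 10 mm past the rim, up to the headstock's top: the nose can enter only from above.
- start_lever (a joint): Red start lever on top of the headstock, hinged parallel to the tester's y. At 0 (stop) it leans 26 degrees from upright towards the robot (tester's -x); at 0.9 rad (run) as far to the rear (+x). It starts at run, between 0.75 and 0.9, and stays where it is left; about 1.5 N at the tip moves it.
- lever_tip (a point): Tip of the red start lever, 11 mm thick, 36 mm from its hinge. The hinge lies 127 mm above the bench on the headstock's top (which is at 125 mm), 22 mm beyond the headstock's face, that is 106.5 mm from the tester's origin along its y, in its mid-plane.
- oil_pots: Bystander: black stand of oil pots with grey lids, 37 x 78 x 20 mm; origin at the centre of its underside.
- base_green: Bystander: round green dust-cover base with a clear cover over a movement, 97 mm across, 34 mm high; origin under its centre.
- tray: Bystander: round turquoise parts tray, 93 mm across, 15 mm high; origin under its centre.
- black_loupe: Bystander: black eye loupe, 32 mm across, 28 mm high; origin under its centre.
- oval_case: Bystander: oval black case, 44 x 54 x 20 mm; origin under its centre.
- flat_card_box: Bystander: flat clear box with a card, 50 x 66 x 11 mm; origin under its centre.
- brush: Bystander: small dust brush with a wooden handle, 105 mm long; origin at its middle.

How it is judged:
By the outcome, as a careful person would: the job done as asked, in the order asked, and still so for the second after the job is handed in, with the robot touching nothing.
It also fails if it takes over 51 s, if anything falls off the work surface, if the arm or the gripper's body presses on something with over 40 N, if the wrist force passes 120 N, or if a joint passes its speed limit or range.

ROBOT

A 7-joint arm with a two-finger parallel gripper is mounted at the origin on a cart in front of the work surface, level with it; the furniture and walls round the work are solid. World frame = base frame: x ahead of the robot, y to its left, z up, the work surface at z = 0. Lengths are in mm, angles in rad, forces in N, time in s.
With the tool pointing down it reaches from about 425 to 1025 mm from the base axis. Payload 3.6 kg.
Tool frame: the origin (TCP) lies midway between the tips of the shut fingers; the grasp point (between the pads) lies 19 mm behind it; z points along the fingers, y is the line along which they close (so a half turn about z gives the same grasp; the last joint's range is limited). The gripper opens to 85 mm and grips with 20 to 120 N. Pads are 22 mm wide; open, the fingers measure 114 mm over their backs; the gripper's body (76 mm by 85 mm) begins 54 mm behind the grasp point. The pads swing forward as they close: fully open they stand 13 mm farther back than shut.
Start: joints at [1.093, 0.591, 0.048, 1.609, -0.033, 0.943, -0.034], TCP at [271.476, -672.258, 231.302] pointing down, gripper open.
Joint ranges: [-2.69, 2.69], [-0.47, 2.24], [-1.27, 1.36], [0.19, 2.51], [-1.53, 4.68], [0.08, 2.07], [-3.09, 3.09]. Speed limits (rad/s): [2.57, 2.57, 3.14, 3.14, 3.14, 3.14, 3.14].

INTERFACE

Orientations are given as [roll, pitch, yaw] about the fixed x, y, z axes, in that order (R = Rz(yaw) Ry(pitch) Rx(roll)).
In Python, from station import telemetry, grab_frame, ticket, search_frame, cut_out gives the robot as it stands.
- The arm moves only by the tool send_rows, never from a script. Its argument "targets" is a list of rows, each a list of 3 entries, a list of its own where there are three numbers: the shift along the world's x, y, z in mm, then the turn about the world's z in degrees, then the closure in counts, from 0 (fully open) to 255 (shut). A call has 1 to 8 rows; each row is the pose to reach, as a shift and turn from the pose commanded when the call began; what a row does not reach only later rows make up. A row lasts 1/10 s, in which the tool goes at most 50 mm and 8.59 degrees, less where a joint would pass 70% of its speed; a pose out of reach is approached as far as the arm can. A call with a gripper value outside its range is refused whole. The fingers move at their own pace and stop on an object; the grip force is fixed at half the most. Time passes only in rows, so rows that repeat a pose let the fingers close. It gives the time, the measured TCP pose, the force, the opening and the grip force at its end, in the units of the state.
- telemetry.observe(): the state, without advancing time (a new reading comes with each control period).
- grab_frame(name): name is "side" or "top"; returns a dict with "pixels" (480x640x3 uint8, red, green, blue), "z_map" (480x640 float32, mm along the optical axis (not along the pixel's ray), 0 where there is no reading), "mtx" (3x3 intrinsics, pixels), "extrinsics" (4x4, takes a point from world to camera coordinates). Camera axes: x right, y up, looking along -z (the intrinsics and any distortion apply to the point x, -y, -z); pixel columns grow to the right and rows downward; lengths in mm; the calibration is good to about 2 mm. A picture is of the moment at which its call begins.
- ticket.close_job(): hands the job in; it is judged then, once.
Trained networks look in a picture, given as the dict that the camera call returned (one of the last four; its "shot" number tells which), for a name from the list of things; names that differ only in an ending like _2 or _b are one class to them, and where a whole thing is asked for, a point or a joint stands for the part that bears it (a point fixed in the world has none). Each returns a list of dicts, best first, with "conf" (0 to 1); they miss things now and then, are a little off and sometimes report something else, mostly with a low value. They report only what shows in the picture. A call takes as long as a camera call.
- search_frame(picture, name): "location" ([x, y, z] in mm, in world coordinates, good to about 4 mm: the middle of the surface that is visible of it).
- cut_out(picture, name): "mask" (480x640 bool, what is visible of it).
The state is a dict: "time_s": time; "joint_positions": joint angles; "joint_vel": joint speeds; "tau": joint torques, N m; "tool_pos": TCP position; "eef_rot": TCP orientation; "contact_force": force on the tool from outside, world axes, zero at the start; "wrist_torque": the same for the moment, N m; "gripper_width": finger opening in mm; "grip_force": force on a finger pad.
Only numpy, scipy, OpenCV 4.12 (cv2) and the standard library are available. Lean on these libraries where they do the work, as an engineer would, in place of code of your own. Each camera call takes 0.05 s, during which the arm holds its last target. There are 200 camera calls.

## Working session

There is one attempt and no reset: what is moved stays moved. The work goes in short steps, Python scripts to look and compute and a tool call to move; the robot and the scene stay as the last step left them, time stands still between calls to the robot, and variables do not carry over. Pictures are saved under pics/ and viewed, at most 10 in all, crops included, and the job is handed in when it is done.

Besides the shell and the picture viewer there is one more tool, called after "Request:" in YAML: its name, and indented under it one key for each argument. send_rows: Moves the arm, as the interface text tells. Its arguments: {"type":"object","properties":{"targets":{"type":"array","items":{"type":"array"}}},"required":["targets"]}

```bash
mkdir -p pics; ls; cat > h.py <<'E'
import numpy as np, cv2
from station import telemetry, grab_frame, ticket, search_frame, cut_out
def save(f,n): cv2.imwrite('pics/'+n+'.png', cv2.cvtColor(f['pixels'],cv2.COLOR_RGB2BGR))
def cloud(f):
    z=f['z_map'].astype(float); v,u=np.mgrid[0:480,0:640]; K=f['mtx']
    x=(u-K[0,2])/K[0,0]*z; y=(v-K[1,2])/K[1,1]*z
    P=np.stack([x,-y,-z],-1); T=np.array(f['extrinsics']); P=(P-T[:3,3])@T[:3,:3]
    P[z==0]=np.nan; return P
def px(f,p):
    T=np.array(f['extrinsics']); c=T[:3,:3]@np.array(p,float)+T[:3,3]; K=f['mtx']
    return K[0,0]*c[0]/-c[2]+K[0,2], K[1,1]*-c[1]/-c[2]+K[1,2]
E
cat > a.py <<'E'
from h import *
for n in ['top','side']:
    f=grab_frame(n); save(f,n+'0'); print(n,[k for k in f]); T=np.array(f['extrinsics']); print('cam',(-T[:3,:3].T@T[:3,3]).round(), f['mtx'].round(1).tolist())
    P=cloud(f)
    for o in ['carrier_grip','watch_blue','watch_white','drive_nose','spring_nose','cradle','tester','start_lever','lever_tip','oil_pots','base_green','tray']:
        r=search_frame(f,o)[:1]
        print(o,[(np.round(d['location']).tolist(),round(d['conf'],2)) for d in r])
s=telemetry.observe(); print(s)
E
python3 a.py
```

```text
pics
top ['pixels', 'z_map', 'mtx', 'extrinsics', 'shot']
cam [ 389.  265. 1190.] [[503.1, 0.0, 326.1], [0.0, 503.1, 238.2], [0.0, 0.0, 1.0]]
carrier_grip [([447.0, 171.0, 53.0], 0.93)]
watch_blue [([422.0, 195.0, 52.0], 0.69)]
watch_white [([479.0, 147.0, 55.0], 0.53)]
drive_nose [([449.0, 168.0, 54.0], 0.64)]
spring_nose []
cradle [([441.0, 177.0, 11.0], 0.57)]
tester [([502.0, 350.0, 16.0], 0.61)]
start_lever [([438.0, 401.0, 156.0], 0.59)]
lever_tip []
oil_pots [([359.0, 482.0, 6.0], 0.8)]
base_green [([443.0, 541.0, 30.0], 0.94)]
tray [([705.0, 177.0, 4.0], 0.92)]
side ['pixels', 'z_map', 'mtx', 'extrinsics', 'shot']
cam [ 368. -619.  518.] [[548.8, 0.0, 315.4], [0.0, 548.8, 243.8], [0.0, 0.0, 1.0]]
carrier_grip [([446.0, 167.0, 51.0], 0.8)]
watch_blue [([422.0, 190.0, 60.0], 0.65)]
watch_white [([476.0, 139.0, 51.0], 0.62)]
drive_nose [([449.0, 165.0, 55.0], 0.72)]
spring_nose []
cradle [([439.0, 176.0, 11.0], 0.93)]
tester [([448.0, 361.0, 44.0], 0.59)]
start_lever [([437.0, 401.0, 148.0], 0.67)]
lever_tip [([436.0, 405.0, 155.0], 0.4)]
oil_pots [([362.0, 477.0, 6.0], 0.65)]
base_green [([435.0, 172.0, 13.0], 0.61)]
tray [([709.0, 174.0, 7.0], 0.69)]
{'time_s': 1.3, 'joint_positions': array([ 1.0935063 ,  0.59121224,  0.04836807,  1.6085006 , -0.0333178 ,
        0.94271307, -0.03372729]), 'joint_vel': array([ 3.61318093e-04, -2.35969178e-04,  1.01910834e-03,  1.40423387e-04,
       -4.10706511e-05, -4.88025029e-04, -1.56057215e-04]), 'tau': array([ 1.90354890e-04, -5.48641205e+01,  1.54574096e+00, -1.98532248e+01,
        9.32788826e-03,  1.66006943e-03, -5.13425931e-06]), 'tool_pos': array([ 271.49183173, -672.24487023,  231.29256048]), 'eef_rot': array([-3.14156449e+00, -4.48883146e-06,  3.83811798e-01]), 'contact_force': array([-0.26169036, -0.06660755, -0.43540796]), 'wrist_torque': array([-0.01211652,  0.01915321, -0.00746193]), 'grip_force': 0.0, 'gripper_width': 85.61420251052725}
```

View pictures.

View pics/top0.png

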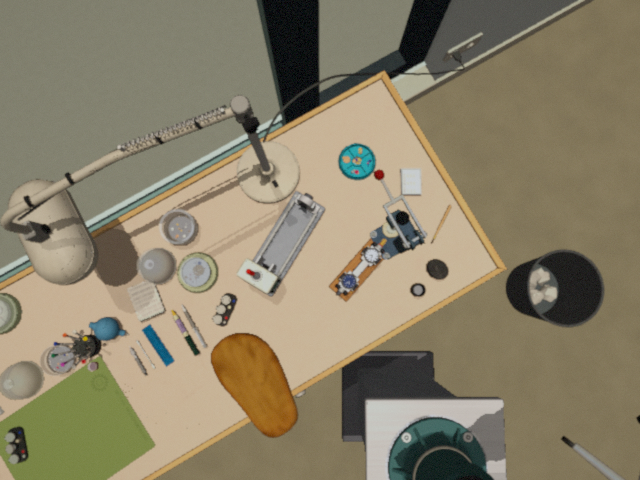

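View pics/side0.png

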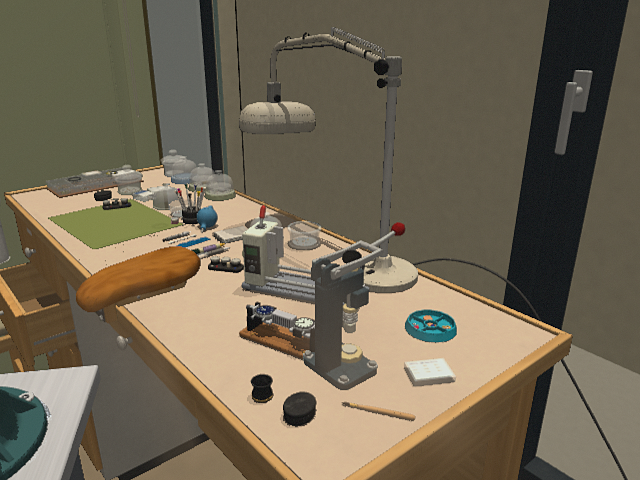

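```bash
cat > b.py <<'E'
from h import *
f=grab_frame('top'); g=grab_frame('side'); np.savez('f0.npz',pt=f['pixels'],zt=f['z_map'],Pt=cloud(f),Ps=cloud(g),ps=g['pixels'])
P=cloud(f)
def pt(u,v): return P[v-1:v+2,u-1:u+2].reshape(-1,3)
for n,(u,v) in dict(head=(262,275),tailtop=(305,198),lever=(251,272),bluew=(349,281),whitew=(372,256),grip=(360,268),pressarm=(400,215),knob=(379,175),lampbase=(250,180),lamppole=(240,103),table=(330,330)).items():
    print(n,np.nanmedian(pt(u,v),0).round(1))
for nm in ['tester','cradle','start_lever','watch_blue','watch_white','carrier_grip']:
    r=cut_out(f,nm)
    if r:
        m=r[0]['mask']; q=P[m]; q=q[~np.isnan(q[:,0])]; v,u=np.where(m)
        print(nm,round(r[0]['conf'],2),m.sum(),'px',u.min(),u.max(),v.min(),v.max(),'z',np.percentile(q[:,2],[2,50,98]).round(),q.mean(0).round(1))
        np.save('m_'+nm+'.npy',m)
# rectified height map: world->image 1mm/px, x 300..800 (up), y 0..560 (left)
im=cv2.resize(f['pixels'][160:310,220:460],None,fx=3.3,fy=3.3,interpolation=cv2.INTER_CUBIC)
cv2.imwrite('pics/topcrop.png',im[...,::-1])
E
python3 b.py
```

```text
head [431.1 387.7 125.4]
tailtop [602.8 298.5  90.7]
lever [435.8 405.9 161.7]
bluew [420.2 199.8  51.1]
whitew [477.  147.2  50.5]
grip [449.2 175.   55.8]
pressarm [548.3 104.6 192.9]
knob [625.1 148.2 214.3]
lampbase [660.  430.8  20. ]
lamppole [681.8 387.7 445.3]
table [307.8 242.2  -1.5]
tester 0.6 3747 px 238 324 193 295 z [ 10.  18. 129.] [506.7 349.7  47.5]
cradle 0.79 640 px 330 383 240 301 z [ 3.  9. 53.] [440.9 186.8  13.2]
start_lever 0.67 1341 px 178 218 253 293 z [ 2. 30. 37.] [440.9 547.8  23.5]
watch_blue 0.78 201 px 341 358 274 289 z [42. 50. 55.] [419.2 199.7  49.3]
watch_white 0.61 226 px 363 381 247 263 z [ 9. 49. 55.] [479.1 146.7  47.6]
carrier_grip 0.62 774 px 338 386 239 294 z [11. 50. 57.] [450.6 172.   48.1]
```

View pics/topcrop.png

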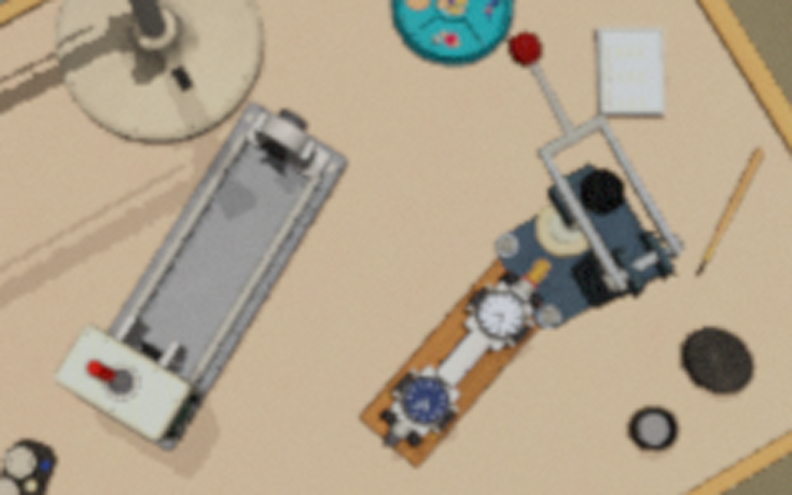

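```bash
cat > c.py <<'E'
from h import *
d=np.load('f0.npz'); P=d['Pt']; S=d['Ps']
def rect(q,n):
    r=cv2.minAreaRect(q[:,:2].astype(np.float32)); print(n,len(q),np.round(r[0],1),np.round(r[1],1),round(r[2],1),'z',np.median(q[:,2]).round(1)); return r
m=np.load('m_tester.npy')
for nm,Q in (('top',P),('side',S)):
    A=Q.reshape(-1,3); A=A[~np.isnan(A[:,0])]
    box=lambda x0,x1,y0,y1,z0,z1: A[(A[:,0]>x0)&(A[:,0]<x1)&(A[:,1]>y0)&(A[:,1]<y1)&(A[:,2]>z0)&(A[:,2]<z1)]
    rect(box(380,500,340,450,119,131),nm+' headtop')
    rect(box(560,650,270,340,84,97),nm+' tailtop')
    q=box(570,640,270,330,84,97);print(q.mean(0).round(1))
    rect(box(400,480,370,440,140,175),nm+' lever'); q=box(400,480,370,440,140,175); print(q.mean(0).round(1), q[q[:,2]>155].mean(0).round(1))
    q=box(390,505,110,230,38,62); rect(q,nm+' carrier')
    c=q[:,:2].mean(0); w,v=np.linalg.eigh(np.cov(q[:,:2].T)); print(' mean',c.round(1),'dir',np.degrees(np.arctan2(v[1,1],v[0,1])).round(1), 'len',np.percentile((q[:,:2]-c)@v[:,1],[0,1,99,100]).round(1))
if 1:
    q=P[m]; q=q[~np.isnan(q[:,0])]; rect(q[(q[:,2]<22)&(q[:,2]>10)],'base')
    q=q[(q[:,2]>26)&(q[:,2]<40)]; rect(q,'rods')
    m2=np.load('m_cradle.npy'); q=P[m2]; q=q[(q[:,2]<16)&(q[:,2]>5)]; rect(q,'cradle board')
    for n in ['watch_blue','watch_white']:
        q=P[np.load('m_%s.npy'%n)]; q=q[q[:,2]>40]; rect(q,n); (c,r)=cv2.minEnclosingCircle(q[:,:2].astype(np.float32)); print(np.round(c,1),r,q.mean(0).round(1))
    # obstacles higher than 100 near work
    A=P.reshape(-1,3); A=A[~np.isnan(A[:,0])]
    for z0,z1 in ((60,150),(150,260),(260,600)):
        for x0 in range(250,750,100):
            print(z0,x0,[(y0,int(b[:,2].max())) for y0 in range(-50,700,75) if len(b:=A[(A[:,0]>x0)&(A[:,0]<x0+100)&(A[:,1]>y0)&(A[:,1]<y0+75)&(A[:,2]>z0)&(A[:,2]<z1)])>2])
E
python3 c.py
```

```text
top headtop 755 [437.7 394.1] [79.7 62.4] 59.1 z 124.2
top tailtop 99 [599.9 295.6] [28.3 27. ] 20.1 z 88.0
[599.8 296.3  88.5]
top lever 44 [435.5 408.6] [16.6 10.1] 61.6 z 160.1
[435.4 407.9 158.8] [436.6 409.7 162.6]
top carrier 810 [448.9 174.1] [ 45.  156.5] 48.8 z 49.8
 mean [447.7 174.9] dir 138.4 len [-79.6 -72.6  72.   76.9]
side headtop 448 [438.3 392.7] [82.9 61.4] 60.2 z 126.1
side tailtop 0 [0. 0.] [0. 0.] 0.0 z nan
[nan nan nan]
side lever 79 [435.4 405.4] [15.4 12.5] 85.3 z 154.9
[435.7 404.2 154.9] [437.  406.3 161.6]
side carrier 1200 [445.7 174.8] [ 47.5 145.2] 49.3 z 51.5
 mean [445.1 167.4] dir 137.2 len [-68.5 -66.4  68.8  77.3]
base 1974 [510.8 350.4] [ 83.9 245.5] 58.6 z 14.6
rods 499 [510.1 349.8] [ 72.6 228. ] 61.1 z 32.6
cradle board 527 [447.6 175.7] [ 55.7 150.5] 49.0 z 9.2
watch_blue 197 [419.7 199.1] [33.6 35.3] 44.1 z 50.0
[419.2 198.3] 19.745166778564453 [419.3 199.6  49.8]
watch_white 206 [479.5 147.1] [38.6 35.4] 42.1 z 49.7
[478.9 146. ] 21.33206558227539 [478.8 147.2  49.3]
60 250 [(475, 61)]
60 350 [(325, 136), (400, 149), (625, 66)]
60 450 [(25, 145), (100, 133), (325, 128), (400, 129), (625, 69)]
60 550 [(25, 134), (100, 134), (250, 94)]
60 650 [(325, 149)]
150 250 []
150 350 [(400, 167), (625, 259)]
150 450 [(25, 195), (100, 195), (625, 259)]
150 550 [(25, 197), (100, 217)]
150 650 [(325, 259)]
260 250 []
260 350 [(625, 313)]
260 450 [(625, 468)]
260 550 [(325, 441), (400, 471), (475, 490), (550, 491), (625, 478)]
260 650 [(325, 447), (400, 466), (475, 439)]
  return _methods._mean(a, axis=axis, dtype=dtype,
  ret = ret.dtype.type(ret / rcount)
c.py:11: RuntimeWarning: Mean of empty slice.
  q=box(570,640,270,330,84,97);print(q.mean(0).round(1))
  ret = um.true_divide(
```

```bash
cat > d.py <<'E'
from h import *
d=np.load('f0.npz')
a=np.radians(150); X=np.array([np.cos(a-np.pi/2),np.sin(a-np.pi/2)]); Y=np.array([np.cos(a),np.sin(a)]); O=np.array([510.8,350.4])
for nm in ('Pt','Ps'):
    A=d[nm].reshape(-1,3); A=A[~np.isnan(A[:,0])]
    q=np.c_[(A[:,:2]-O)@X,(A[:,:2]-O)@Y,A[:,2]]; q=q[(abs(q[:,0])<60)&(abs(q[:,1])<150)&(q[:,2]>8)&(q[:,2]<180)]
    print(nm)
    for y0 in range(-130,135,5):
        s=q[(q[:,1]>=y0)&(q[:,1]<y0+5)]
        out=[]
        for z0,z1 in ((9,22),(25,40),(60,80),(80,97),(97,119),(119,131),(140,170)):
            t=s[(s[:,2]>z0)&(s[:,2]<z1)]
            out.append('%3d[%4d..%4d]'%(len(t),t[:,0].min(),t[:,0].max()) if len(t) else '-')
        print(y0,*out)
E
python3 d.py
```

```text
Pt
-130  12[  43..  59] - - - - - -
-125  33[ -42..  58] - - - - - -
-120  43[ -43..  59]   1[ -23.. -23]   3[ -12.. -10]  16[ -10..   6] - - -
-115  32[ -43..  59]   5[ -31.. -23]   4[ -12..  17]  16[ -16..   8] - - -
-110  29[ -44..  53]   5[ -30.. -23]  13[ -24..  19]  31[ -18..  12] - - -
-105  32[ -43..  58]   5[ -30.. -23]  11[ -23..  18]  31[ -18..  12] - - -
-100  33[ -43..  59]  16[ -35..  29]  27[ -23..  18]  31[ -16..  12] - - -
-95  63[ -43..  58]  17[ -34..  32]   6[  -6..   6]  10[  -9..   2] - - -
-90  68[ -43..  59]  14[ -35..  31]   7[ -10..   7]   5[  -8..   4] - - -
-85  61[ -41..  59]  13[ -34..  29] - - - - -
-80  58[ -43..  40]  13[ -35..  32] - - - - -
-75  56[ -43..  39]  15[ -34..  31] - - - - -
-70  61[ -42..  39]  13[ -34..  32] - - - - -
-65  58[ -42..  39]  16[ -34..  31] - - - - -
-60  62[ -43..  40]  15[ -35..  31] - - - - -
-55  59[ -42..  40]  14[ -33..  32] - - - - -
-50  59[ -42..  39]  14[ -34..  32] - - - - -
-45  61[ -42..  40]  16[ -34..  32] - - - - -
-40  61[ -42..  40]  14[ -34..  32] - - - - -
-35  61[ -41..  41]  14[ -33..  33] - - - - -
-3
[... 4183 characters left out ...]
-34]  44[ -40..  34]  26[   3..  17]
90  13[ -43.. -34]  17[ -40.. -36]  24[ -47.. -36]  17[ -42.. -38]  23[ -42.. -36]  42[ -39..  36]  36[   1..  18]
95  13[ -41.. -35]  11[ -40.. -34]  19[ -42.. -36]  19[ -41.. -36]  24[ -41.. -35]  35[ -41..  36]  17[   4..  16]
100  12[ -42.. -37]  17[ -43.. -33]  21[ -43.. -37]  17[ -42.. -38]  23[ -43.. -35]  31[ -37..  36] -
105  14[ -42.. -36]  14[ -40.. -35]  19[ -43.. -35]  17[ -42.. -37]  25[ -41.. -34]  35[ -40..  26] -
110   9[ -41.. -34]  11[ -40.. -33]  12[ -40.. -33]  15[ -40.. -36]  19[ -41.. -35]  25[ -38..  29] -
115  13[ -43.. -30] - -   1[ -34.. -34]   1[ -32.. -32] - -
120   1[ -35.. -35] - - - - - -
125 - - - - - - -
130 - - - - - - -
```

```bash
cat > e.py <<'E'
from h import *
d=np.load('f0.npz')
for nm in ('Pt','Ps'):
    A=d[nm].reshape(-1,3); A=A[~np.isnan(A[:,0])]
    a=np.radians(138.7); Y=np.array([np.cos(a),np.sin(a)]); X=np.array([Y[1],-Y[0]]); O=np.array([448.5,173.5])
    q=np.c_[(A[:,:2]-O)@X,(A[:,:2]-O)@Y,A[:,2]]
    print(nm,'rows y from -40 to -170, cols x -80..80: max z')
    for y0 in range(-30,-180,-10):
        print(y0,[int(t[:,2].max()) if len(t:=q[(q[:,1]<y0)&(q[:,1]>=y0-10)&(q[:,0]>=x0)&(q[:,0]<x0+20)&(q[:,2]<300)]) else -1 for x0 in range(-80,80,20)])
    s=q[(abs(q[:,0])<60)&(q[:,1]>-70)&(q[:,1]<100)&(q[:,2]>62)]; print(len(s), s.max(0) if len(s) else '')
E
python3 e.py
```

```text
Pt rows y from -40 to -170, cols x -80..80: max z
-30 [2, 4, 47, 54, 55, 47, 5, 3]
-40 [3, 3, 50, 55, 56, 48, 2, 7]
-50 [4, 4, 17, 54, 53, 43, 4, 2]
-60 [3, 7, 22, 54, 54, 13, 2, 4]
-70 [3, 11, 186, 51, 51, 18, 2, 4]
-80 [2, 188, 193, 193, 51, 21, 2, 4]
-90 [2, 193, 193, 191, 191, 18, 3, 4]
-100 [6, 191, 191, 190, 194, 196, 195, 4]
-110 [184, 194, 193, 193, 195, 196, 196, 1]
-120 [2, 193, 193, 194, 195, 190, 197, 3]
-130 [3, 184, 192, 192, 192, 196, 198, 201]
-140 [1, -1, -1, 190, 194, 195, 199, 204]
-150 [2, -1, 14, -1, -1, 197, 188, 2]
-160 [2, 0, 12, 15, -1, 2, 3, 3]
-170 [2, 4, 0, 2, 3, 3, 2, 2]
0 
Ps rows y from -40 to -170, cols x -80..80: max z
-30 [3, 2, 50, 55, 56, 10, -1, -1]
-40 [3, 2, 50, 55, 55, 49, -1, -1]
-50 [3, 3, 17, 55, 53, -1, -1, -1]
-60 [3, 3, 23, 56, -1, -1, -1, 1]
-70 [4, 14, 188, 18, -1, -1, -1, 2]
-80 [3, 192, 192, -1, -1, -1, 2, 2]
-90 [3, 194, 194, 192, 191, 14, 2, 3]
-100 [184, 191, 192, 192, 193, 195, 2, 3]
-110 [185, 194, 192, 195, 194, 196, 197, 3]
-120 [3, 192, 192, 195, 196, 194, 196, 2]
-130 [15, 191, 192, 194, 194, 196, 199, 199]
-140 [22, 22, 16, 193, 194, 197, 200, 205]
-150 [18, 20, 17, 19, 194, 197, 2, 2]
-160 [3, 14, 16, 23, 22, 3, 2, 3]
-170 [2, 3, 4, 22, 20, 3, 3, 2]
0
```

Request:
send_rows:
  targets:
    - [[26, 29, 11], 8, 255]
    - [[52, 58, 22], 16, 255]
    - [[78, 87, 33], 24, 255]
    - [[104, 116, 44], 32, 255]
    - [[130, 145, 55], 40, 255]
    - [[156, 174, 66], 48, 255]
    - [[182, 203, 77], 56, 255]
    - [[208, 232, 88], 64, 255]

```text
time_s: 2.5
tool_pos: [480.3, -439.1, 320.0]
eef_rot: [3.141, 0.0, 1.506]
contact_force: [0.3, -0.2, -0.1]
gripper_width: 0.1
grip_force: 0.0
```

Request:
send_rows:
  targets:
    - [[20, 42, 0], 8, 255]
    - [[40, 84, 0], 16, 255]
    - [[60, 126, 0], 24, 255]
    - [[80, 168, 0], 32, 255]
    - [[100, 210, 0], 40, 255]
    - [[120, 252, 0], 48, 255]
    - [[135, 296, 0], 56, 255]
    - [[145, 340, 0], 63, 255]

```text
time_s: 3.3
tool_pos: [625.4, -98.7, 319.5]
eef_rot: [3.141, 0.001, 2.605]
contact_force: [-0.3, 0.2, -0.0]
gripper_width: -0.1
grip_force: 0.0
```

Request:
send_rows:
  targets:
    - [[0, 42, 0], 0, 255]
    - [[-2, 86, 0], 0, 255]
    - [[-8, 130, 0], 0, 255]
    - [[-14, 174, 0], 0, 255]
    - [[-24, 217, 0], 0, 255]
    - [[-36, 260, 0], 0, 255]
    - [[-52, 300, 0], 0, 255]
    - [[-72, 340, 0], 0, 255]

```text
time_s: 4.1
tool_pos: [552.3, 241.2, 319.4]
eef_rot: [3.141, 0.001, 2.6]
contact_force: [0.5, 0.7, -0.6]
gripper_width: -0.1
grip_force: 0.0
```

Request:
send_rows:
  targets:
    - [[-16, 34, 0], 0, 255]
    - [[-33, 67, 0], 0, 255]
    - [[-50, 100, 0], 0, 255]
    - [[-66, 135, -20], 0, 255]
    - [[-84, 165, -50], 0, 255]
    - [[-101, 194, -90], 0, 255]
    - [[-101, 194, -130], 0, 255]
    - [[-101, 194, -130], 0, 255]

```text
time_s: 4.9
tool_pos: [448.2, 431.1, 184.1]
eef_rot: [-3.13, -0.002, 2.603]
contact_force: [0.2, -1.9, -0.3]
gripper_width: -0.3
grip_force: 0.0
```

```bash
python3 - <<'E'
from h import *
s=telemetry.observe(); print(s['tool_pos'].round(1),s['contact_force'].round(1),s['joint_positions'].round(2))
f=grab_frame('side'); im=f['pixels'][120:320,180:420]
cv2.imwrite('pics/s1.png',cv2.resize(im,None,fx=3,fy=3)[...,::-1])
s=telemetry.observe(); print(s['tool_pos'].round(1),s['contact_force'].round(1))
E
```

```text
[448.2 431.1 184.1] [ 0.2 -1.9 -0.3] [-0.41  0.59 -0.62  1.86  0.44  0.84 -0.22]
[450.4 431.8 187. ] [0.2 0.6 0.4]
```

View pics/s1.png

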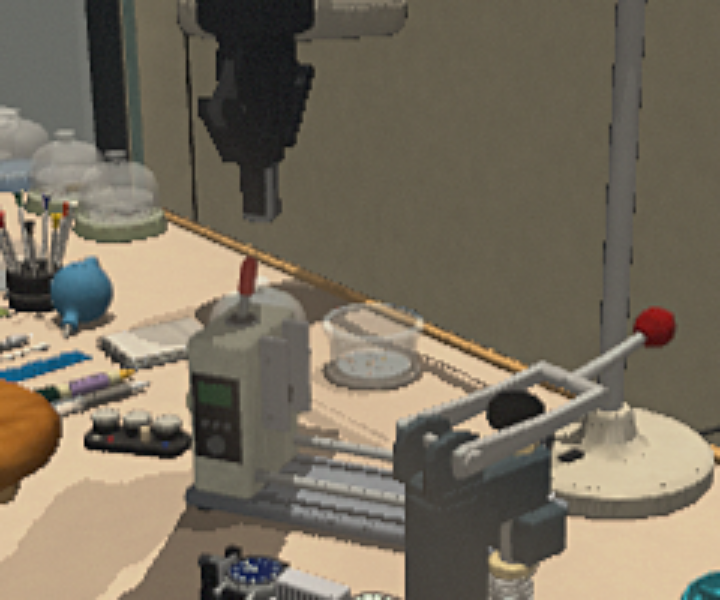

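Request:
send_rows:
  targets:
    - [[0, 0, -25], 0, 255]
    - [[0, 0, -44], 0, 255]
    - [[0, 0, -44], 0, 255]
    - [[-4, -7, -44], 0, 255]
    - [[-7, -12, -44], 0, 255]
    - [[-10, -17, -44], 0, 255]
    - [[-12, -21, -44], 0, 255]
    - [[-12, -21, -44], 0, 255]

```text
time_s: 5.75
tool_pos: [439.3, 412.0, 146.0]
eef_rot: [-3.142, 0.001, 2.6]
contact_force: [0.6, 1.7, 1.8]
gripper_width: -0.1
grip_force: 0.7
```

Request:
send_rows:
  targets:
    - [[-2, -3, 0], 0, 255]
    - [[-3, -5, 0], 0, 255]
    - [[-4, -6, 0], 0, 255]
    - [[-4, -7, 0], 0, 255]
    - [[-4, -7, 0], 0, 255]

```text
time_s: 6.25
tool_pos: [435.1, 405.4, 145.0]
eef_rot: [-3.141, -0.0, 2.6]
contact_force: [1.0, 0.3, 1.7]
gripper_width: 0.2
grip_force: 0.8
```

Request:
send_rows:
  targets:
    - [[-1, -2, 0], 0, 255]
    - [[-2, -3, 0], 0, 255]
    - [[-3, -5, 0], 0, 255]
    - [[-3, -5, 0], 0, 255]

```text
time_s: 6.65
tool_pos: [433.3, 402.5, 145.8]
eef_rot: [3.137, -0.001, 2.601]
contact_force: [1.7, 4.9, -2.0]
gripper_width: -0.1
grip_force: 2.0
```

Request:
send_rows:
  targets:
    - [[-1, -2, 0], 0, 255]
    - [[-1, -2, 0], 0, 255]
    - [[-2, -3, 0], 0, 255]
    - [[-2, -3, 0], 0, 255]

```text
time_s: 7.05
tool_pos: [432.9, 402.1, 146.7]
eef_rot: [3.131, -0.001, 2.601]
contact_force: [4.3, 7.1, -2.3]
gripper_width: -0.1
grip_force: 3.5
```

Request:
send_rows:
  targets:
    - [[-2, -3, 0], 0, 255]
    - [[-2, -3, 0], 0, 255]
    - [[4, 7, 0], 0, 255]
    - [[8, 14, 20], 0, 255]
    - [[8, 14, 65], 0, 0]
    - [[8, 14, 110], 0, 0]
    - [[8, 14, 140], 0, 0]
    - [[8, 14, 140], 0, 0]

```text
time_s: 7.85
tool_pos: [439.0, 413.0, 289.4]
eef_rot: [3.137, 0.002, 2.6]
contact_force: [-0.3, 0.8, -0.1]
gripper_width: 57.5
grip_force: 0.0
```

```bash
python3 - <<'E'
from h import *
f=grab_frame('side'); im=f['pixels'][180:280,220:320]
cv2.imwrite('pics/s2.png',cv2.resize(im,None,fx=4,fy=4)[...,::-1])
A=cloud(f).reshape(-1,3); p=f['pixels'].reshape(-1,3).astype(int)
q=A[(p[:,0]>120)&(p[:,1]<70)&(p[:,2]<70)&(A[:,2]>128)&(A[:,2]<175)&(abs(A[:,0]-430)<50)&(abs(A[:,1]-399)<50)]
q=np.c_[(q[:,:2]-[430.2,398.8])@np.array([[.515,-.857],[.857,.515]]),q[:,2]]
print(len(q)); 
for z in range(130,172,6):
  t=q[(q[:,2]>=z)&(q[:,2]<z+6)]; print(z,t.mean(0).round(1) if len(t) else '')
s=telemetry.observe(); print(s['tool_pos'].round(1),s['contact_force'].round(1),s['time_s'])
E
```

```text
2
130 
136 
142 
148 
154 
160 [-19.7  -0.6 166. ]
166 [-19.5  -4.8 166.4]
[438.3 411.5 286.8] [ 0.5  0.3 -0.6] 7.9
```

View pics/s2.png

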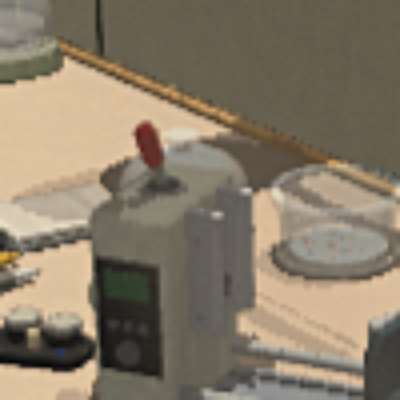

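Request:
send_rows:
  targets:
    - [[2, -40, -10], -2, 0]
    - [[4, -80, -20], -4, 0]
    - [[5, -120, -40], -6, 0]
    - [[7, -160, -70], -8, 0]
    - [[9, -200, -100], -10, 0]
    - [[10, -238, -120], -10.3, 0]
    - [[10, -238, -160], -10.3, 0]
    - [[10, -238, -180], -10.3, 0]

```text
time_s: 8.7
tool_pos: [445.0, 168.8, 101.5]
eef_rot: [-3.132, -0.002, 2.416]
contact_force: [-0.2, -0.2, -0.0]
gripper_width: 85.3
grip_force: 0.0
```

```bash
python3 - <<'E'
from h import *
s=telemetry.observe(); print(s['tool_pos'].round(1),s['contact_force'].round(1),s['time_s'],s['gripper_width'])
f=grab_frame('side'); im=f['pixels'][230:400,200:400]
cv2.imwrite('pics/s3.png',cv2.resize(im,None,fx=3.5,fy=3.5)[...,::-1])
A=cloud(f); 
for n in ['watch_blue','watch_white','carrier_grip']:
    r=search_frame(f,n)[:1]; print(n,[(np.round(d['location'],1),round(d['conf'],2)) for d in r])
print(telemetry.observe()['tool_pos'].round(1))
E
```

```text
[445.  168.8 101.5] [-0.2 -0.2 -0. ] 8.7 85.25075270984105
watch_blue [(array([421.3, 189.2,  58.1]), 0.79)]
watch_white [(array([478.5, 142. ,  49.5]), 0.48)]
carrier_grip [(array([448.3, 164.9,  51.3]), 0.95)]
[447.  173.1 104.5]
```

View pics/s3.png

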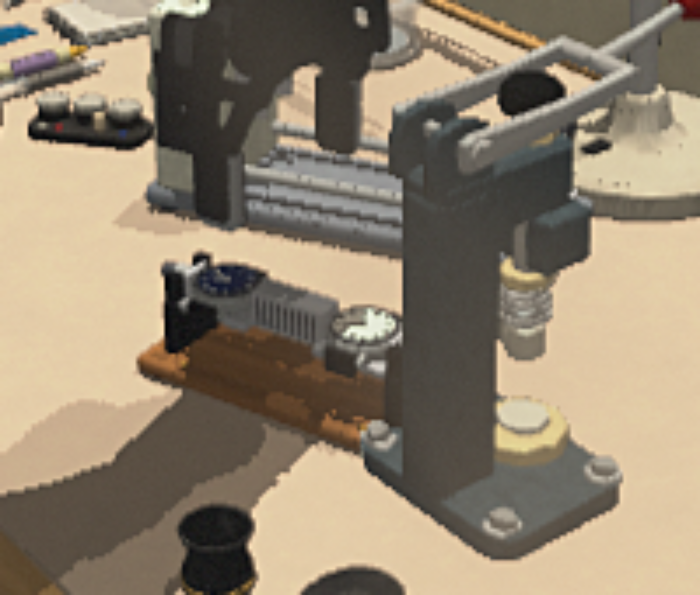

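Request:
send_rows:
  targets:
    - [[0, 0, -40], 0, 0]
    - [[0, 0, -70], 0, 0]
    - [[0, 0, -80], 0, 0]
    - [[0, 0, -80], 0, 0]
    - [[0, 0, -80], 0, 255]
    - [[0, 0, -80], 0, 255]
    - [[0, 0, -80], 0, 255]
    - [[0, 0, -80], 0, 255]

```text
time_s: 9.7
tool_pos: [449.0, 173.8, 26.1]
eef_rot: [3.14, 0.001, 2.42]
contact_force: [-0.9, -0.1, -0.9]
gripper_width: 28.0
grip_force: 0.0
```

Request:
send_rows:
  targets:
    - [[0, 0, 0], 0, 255]
    - [[0, 0, 0], 0, 255]
    - [[0, 0, 0], 0, 255]

```text
time_s: 10.0
tool_pos: [448.9, 173.8, 26.0]
eef_rot: [3.141, 0.001, 2.42]
contact_force: [-0.3, -0.4, 5.4]
gripper_width: 15.0
grip_force: 59.3
```

Request:
send_rows:
  targets:
    - [[0, 0, 8], 0, 255]
    - [[0, 0, 18], 0, 255]
    - [[0, 0, 27], 0, 255]
    - [[-15, 13, 30], 0, 255]
    - [[-32, 28, 32], 0, 255]
    - [[-48, 42, 45], 0, 255]
    - [[-52, 60, 75], -4, 255]
    - [[-54, 80, 105], -12, 255]

```text
time_s: 10.8
tool_pos: [392.1, 254.0, 132.0]
eef_rot: [-3.139, -0.0, 2.208]
contact_force: [1.4, -0.0, -1.8]
gripper_width: 15.1
grip_force: 70.7
```

Request:
send_rows:
  targets:
    - [[-2, 20, 10], -8, 255]
    - [[-3, 35, 10], -16, 255]
    - [[-6, 49, 10], -24, 255]
    - [[-6, 49, 10], -32, 255]
    - [[-6, 49, 10], -40, 255]
    - [[-6, 49, 10], -48, 255]
    - [[-6, 49, 10], -56, 255]
    - [[-6, 49, 10], -64, 255]

```text
time_s: 11.6
tool_pos: [387.2, 303.4, 141.7]
eef_rot: [-3.141, -0.001, 1.09]
contact_force: [0.1, 0.3, -2.5]
gripper_width: 14.6
grip_force: 70.7
```

Request:
send_rows:
  targets:
    - [[2, -1, 0], -3.5, 255]
    - [[2, -1, 0], -3.5, 255]

```text
time_s: 11.8
tool_pos: [389.6, 302.4, 141.6]
eef_rot: [-3.141, -0.001, 1.034]
contact_force: [-0.9, -0.2, -1.4]
gripper_width: 15.2
grip_force: 70.7
```

```bash
python3 - <<'E'
from h import *
f=grab_frame('top'); g=grab_frame('side')
a=cv2.resize(f['pixels'][190:310,210:360],None,fx=3.2,fy=3.2); b=cv2.resize(g['pixels'][150:310,180:330],None,fx=2.4,fy=2.4)
im=np.zeros((400,800,3),np.uint8); im[:a.shape[0],:a.shape[1]]=a[:400]; im[:b.shape[0],430:430+b.shape[1]]=b[:, :370] if 0 else b[:400]; im[:a.shape[0],:a.shape[1]]=a
cv2.imwrite('pics/t4.png',im[...,::-1])
s=telemetry.observe(); print(s['tool_pos'].round(1),s['eef_rot'],s['contact_force'].round(1))
for h,n in((f,'t'),(g,'s')):
  for o in ['drive_nose','watch_blue','carrier_grip','spring_nose']:
    print(n,o,[(np.round(d['location'],1),round(d['conf'],2)) for d in search_frame(h,o)[:1]])
E
```

```text
[389.8 302.3 141.2] [-3.14113895e+00 -9.07857643e-04  1.03546660e+00] [ 0.2  0.8 -1.5]
t drive_nose []
t watch_blue [(array([665.8,  42. ,  11.7]), 0.35)]
t carrier_grip []
t spring_nose [(array([356.5, 482.5,   9.5]), 0.65)]
s drive_nose [(array([376. , 258.7, 166.1]), 0.61)]
s watch_blue [(array([371.5, 260.1, 165. ]), 0.65)]
s carrier_grip [(array([374.8, 259.4, 163.8]), 0.81)]
s spring_nose []
```

View pics/t4.png

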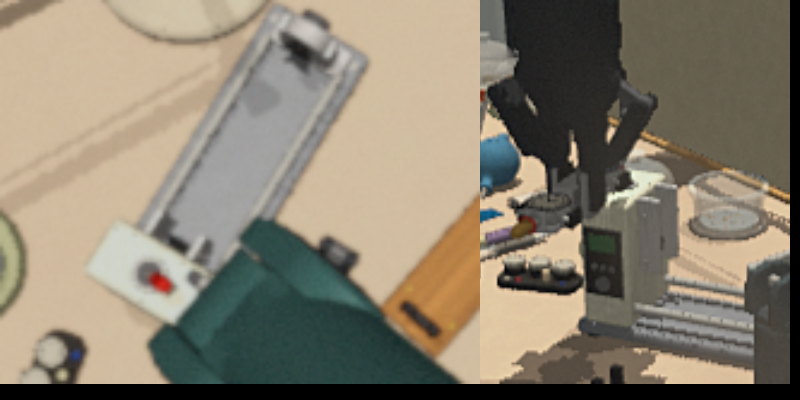

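Request:
send_rows:
  targets:
    - [[0, 0, -15], 0, 255]
    - [[0, 0, -26], 0, 255]
    - [[0, 0, -30], 0, 255]
    - [[0, 0, -34], 0, 255]
    - [[0, 0, -37], 0, 255]
    - [[0, 0, -37], 0, 255]

```text
time_s: 12.9
tool_pos: [390.2, 301.2, 103.6]
eef_rot: [3.142, 0.001, 1.033]
contact_force: [-2.1, -2.2, 6.6]
gripper_width: 14.9
grip_force: 73.0
```

Request:
send_rows:
  targets:
    - [[0, 0, -4], 0, 255]
    - [[0, 0, -8], 0, 255]
    - [[0, 0, -12], 0, 255]
    - [[0, 0, -16], 0, 255]
    - [[0, 0, -19], 0, 255]
    - [[0, 0, -22], 0, 255]
    - [[0, 0, -22], 0, 255]

```text
time_s: 13.6
tool_pos: [392.1, 303.9, 82.4]
eef_rot: [3.141, -0.005, 1.034]
contact_force: [0.2, -0.1, 8.2]
gripper_width: 15.0
grip_force: 78.6
```

```bash
python3 - <<'E'
from h import *
g=grab_frame('side')
b=cv2.resize(g['pixels'][190:280,180:300],None,fx=5,fy=5)
cv2.imwrite('pics/s5.png',b[...,::-1])
s=telemetry.observe(); print(s['tool_pos'].round(1),s['eef_rot'].round(3),s['contact_force'].round(1))
E
```

```text
[392.1 303.9  82.5] [ 3.141 -0.005  1.034] [-0.6  0.3  7.9]
```

View pics/s5.png

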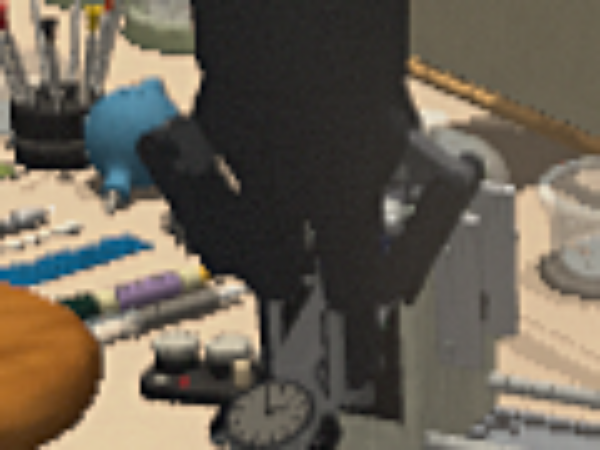

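Request:
send_rows:
  targets:
    - [[0, 0, 40], 0, 255]
    - [[0, 0, 78], 0, 255]
    - [[12, 4, 78], 8, 255]
    - [[24, 8, 78], 16, 255]
    - [[36, 12, 78], 24, 255]
    - [[48, 16, 78], 32, 255]
    - [[60, 20, 78], 40, 255]
    - [[72, 25, 78], 48, 255]

```text
time_s: 14.45
tool_pos: [462.7, 326.3, 158.9]
eef_rot: [-3.141, 0.001, 1.876]
contact_force: [0.2, 0.6, -1.1]
gripper_width: 14.5
grip_force: 76.7
```

Request:
send_rows:
  targets:
    - [[12, 5, 0], 8, 255]
    - [[24, 9, 0], 16, 255]
    - [[36, 14, 0], 24, 255]
    - [[46, 19, 0], 32, 255]
    - [[50, 21, 0], 40, 255]
    - [[50, 21, 0], 42, 255]
    - [[50, 21, 0], 42, 255]

```text
time_s: 15.15
tool_pos: [512.0, 347.1, 158.7]
eef_rot: [-3.14, -0.001, 2.602]
contact_force: [-0.1, 0.4, -2.3]
gripper_width: 14.5
grip_force: 76.7
```

```bash
cat > m.py <<'E'
from h import *
import sys
g=grab_frame('side'); f=grab_frame('top'); save(g,sys.argv[1]+'s'); save(f,sys.argv[1]+'t')
s=telemetry.observe(); t=s['tool_pos']; print(t.round(1),s['eef_rot'].round(3),s['contact_force'].round(1),s['time_s'])
O=np.array([521.5,344.0]); a=np.radians(149); Y=np.array([np.cos(a),np.sin(a)]); X=np.array([Y[1],-Y[0]])
print('tool tester x,yt', ((t[:2]-O)@X).round(1), ((t[:2]-O)@Y+82.5).round(1))
for h,n in((f,'t'),(g,'s')):
  P=cloud(h)
  for o in ['watch_white','watch_blue']:
    for r in cut_out(h,o)[:1]:
      q=P[r['mask']]; q=q[~np.isnan(q[:,0])]; q=q[np.linalg.norm(q-(t+[0,0,19]),axis=1)<95]
      if len(q)<15: print(n,o,'few',round(r['conf'],2)); continue
      T=np.c_[(q[:,:2]-O)@X,(q[:,:2]-O)@Y+82.5,q[:,2]]; c=np.median(T,0); d=T-c; d=d[abs(d[:,2])<15]
      A=np.c_[d[:,:2],np.ones(len(d))]; k=np.linalg.lstsq(A,d[:,2],rcond=None)[0]; r_=d[:,2]-A@k; k=np.linalg.lstsq(A[abs(r_)<2],d[abs(r_)<2,2],rcond=None)[0]
      print(n,o,round(r['conf'],2),len(q),'median',c.round(1),'slope deg x,y',np.degrees(np.arctan(k[:2])).round(1))
E
python3 m.py p6
```

```text
[511.8 347.3 159. ] [-3.14  -0.     2.602] [-0.1  0.2 -1.6] 15.25
tool tester x,yt -2.2 92.5
t watch_blue 0.49 133 median [ -5.9 133.7 202.2] slope deg x,y [ 5.6 20.5]
s watch_white 0.57 169 median [ -8.3  51.5 168.5] slope deg x,y [ 6.  24.3]
s watch_blue 0.5 129 median [-14.1 127.4 200.6] slope deg x,y [ 7.2 22.1]
```

```bash
cat > n.py <<'E'
from h import *
O=np.array([521.5,344.0]); a=np.radians(149); Y=np.array([np.cos(a),np.sin(a)]); X=np.array([Y[1],-Y[0]])
def tf(h):
    A=cloud(h).reshape(-1,3); A=A[~np.isnan(A[:,0])]; return np.c_[(A[:,:2]-O)@X,(A[:,:2]-O)@Y+82.5,A[:,2]]
def prof(T,c,th,ymin=-100,ymax=95):
    # along carrier axis s, lateral x, perpendicular n
    u=T[:,1]-c[0]; w=T[:,2]-c[1]; s=u*np.cos(th)+w*np.sin(th); n=-u*np.sin(th)+w*np.cos(th)
    for s0 in range(ymin,ymax,6):
        m=(s>=s0)&(s<s0+6)&(abs(n)<16)&(abs(T[:,0])<40)
        if m.sum()>2: print(s0,m.sum(),'x',np.percentile(T[m,0],[3,50,97]).round(1),'n',np.percentile(n[m],[5,50,95]).round(1))
if __name__=='__main__':
    t=telemetry.observe()['tool_pos']; c=((t[:2]-O)@Y+82.5, t[2]+19)
    for k in('top','side'): print(k); prof(tf(grab_frame(k)),c,np.radians(23))
E
python3 n.py
```

```text
top
32 17 x [-23.8 -16.4  -7.5] n [-0.3  4.9  7.8]
38 48 x [-23.8 -10.7  15.9] n [-3.5  4.9  7.9]
44 62 x [-23.3  -3.1  18.5] n [-3.3  5.3  9.1]
50 62 x [-17.9  -3.4  15.2] n [-5.7  3.8  9.3]
56 43 x [-15.3  -3.5  11. ] n [-6.6  3.8  8.7]
62 15 x [-7.1 -2.6  3.6] n [1.1 5.1 8. ]
68 16 x [-6.2 -2.3  2.9] n [0.9 5.5 9.5]
74 18 x [-6.1 -2.4  2.4] n [0.3 4.2 8.3]
side
-88 17 x [-7.4 -4.1 -1.7] n [-1.3  3.4  7.3]
-82 19 x [-7.6 -5.4 -0. ] n [-0.6  2.9  6.4]
-76 19 x [-7.2 -4.5  2.5] n [-1.6  3.3  6.6]
-70 21 x [-8.1 -6.   0. ] n [-2.7  3.5  7.2]
-64 32 x [-16.   -7.2   2.5] n [-5.7  2.4  8.7]
-58 42 x [-17.1  -8.8   1.9] n [-6.6  1.4  8.7]
-52 52 x [-22.3 -13.9  12. ] n [-5.7  5.6  8.9]
-46 54 x [-25.6 -16.7  12.1] n [-4.4  5.9  9.1]
-40 52 x [-25.5 -17.1  13.6] n [-5.5  6.2  8.7]
-34 47 x [-25.6 -14.9  10.9] n [-5.1  7.1  9.4]
-28 30 x [-17.3 -10.5   7.2] n [-6.3  2.9  9. ]
-22 47 x [-16.4  -8.1   3.1] n [-4.9  4.1 12.4]
-16 57 x [-17.7 -10.1   1.7] n [-10.6   2.3  12.4]
-10 73 x [-23.1 -14.    8.1] n [-13.    4.9  13.8]
-4 62 x [-25.3 -20.6   7.7] n [-14.    5.   15.1]
2 39 x [-25.8 -21.3 -15.7] n [-10.    4.2  14.3]
8 16 x [-24.8 -22.5 -15.7] n [-3.1 10.1 15.3]
14 22 x [-14.3 -10.   -6. ] n [-6.4  0.2  8.7]
20 29 x [-16.5  -9.5  -2. ] n [-6.1 -1.4  8.2]
26 35 x [-22.7 -16.1  -9.1] n [-4.3  2.5  9.2]
32 39 x [-26.  -21.9  -8.6] n [-5.   4.5  9.1]
38 45 x [-25.3 -19.6  -0.1] n [-4.9  5.8 10.5]
44 45 x [-25.2 -16.4   9. ] n [-3.6  6.9  9.8]
50 27 x [-17.   -9.2   5. ] n [-4.5  7.6 10.6]
56 33 x [-13.   -8.    2.8] n [-4.   4.9 10.9]
62 18 x [-9.1 -5.8 -1.6] n [0.9 5.9 9.5]
68 17 x [-9.3 -6.1 -1.2] n [1.2 5.8 8.7]
74 12 x [-7.4 -3.7 -1.2] n [1.1 4.9 8. ]
```

Request:
send_rows:
  targets:
    - [[4, 0, 0], 0, 255]
    - [[4, 0, -20], 0, 255]
    - [[4, 0, -40], 0, 255]
    - [[4, 0, -55], 0, 255]
    - [[4, 0, -64], 0, 255]
    - [[4, 0, -67], 0, 255]
    - [[4, 0, -67], 0, 255]

```text
time_s: 16.25
tool_pos: [516.5, 347.9, 92.1]
eef_rot: [-3.141, -0.0, 2.604]
contact_force: [0.6, 0.7, -2.8]
gripper_width: 15.1
grip_force: 76.8
```

```bash
cat > o.py <<'E'
from n import *
import sys
s=telemetry.observe(); t=s['tool_pos']; c=((t[:2]-O)@Y+82.5, t[2]+19)
print(t.round(1),'x',((t[:2]-O)@X).round(1),'yt',c[0].round(1),'zc',c[1].round(1),'yaw',np.degrees(s['eef_rot'][2]).round(1)); F=s['contact_force']; print('F x,y,z tester',(F[:2]@X).round(1),(F[:2]@Y).round(1),F[2].round(1),'tau',s['wrist_torque'].round(2),'t',s['time_s'])
if len(sys.argv)>1:
    th=np.radians(float(sys.argv[1]))
    T=tf(grab_frame('top')); prof(T,c,th,26); 
    if len(sys.argv)>2: print('side'); prof(tf(grab_frame('side')),c,th,-104)
E
python3 o.py 23.5 s
```

```text
[516.5 347.9  92.1] x 0.8 yt 88.8 zc 111.1 yaw 149.2
F x,y,z tester 0.9 -0.1 -2.8 tau [ 0.02 -0.02 -0.01] t 16.25
26 5 x [-19.9 -15.8 -13.4] n [-1.9  1.7  4.3]
32 15 x [-21.4 -14.8  -7. ] n [-1.8  4.3  7.2]
38 45 x [-21.1  -7.2  19.8] n [-5.7  4.9  8.7]
44 59 x [-20.4  -1.2  20.9] n [-1.   5.1  8.5]
50 53 x [-14.6  -0.2  19. ] n [-5.8  3.5  8.5]
56 42 x [-15.1  -2.2  14.2] n [-13.1   2.    8.2]
62 25 x [-18.1   1.6  17.7] n [-15.7   0.5   6. ]
68 18 x [-11.7   0.3  14.3] n [-13.9   4.5   6.9]
74 13 x [-3.3 -0.   4.3] n [1.3 4.7 6.5]
80 3 x [-1.1  1.1 23.2] n [-13.9   2.3   5.3]
side
-86 4 x [-4.3 -3.1 -2.7] n [-0.1  1.4  2.7]
-80 8 x [-4.1 -3.1 -0.5] n [-0.8  1.6  5.3]
-74 11 x [-4.9 -2.1  1.7] n [-0.7  2.3  7.4]
-56 12 x [-8.8 -0.6  6.4] n [ 7.4  9.3 11.2]
-50 31 x [-16.9  -4.1  13.5] n [ 5.6  8.5 10. ]
-44 45 x [-23.3  -6.6  14.4] n [ 2.1  7.9 10.3]
-38 52 x [-22.6 -13.2  15.1] n [-3.3  7.5  9.8]
-32 39 x [-21.   -9.6  13.3] n [-3.1  7.5 10.2]
-26 34 x [-14.9  -6.    6.9] n [-5.5  0.7 10.1]
-20 47 x [-13.2  -6.5   6.1] n [-6.4  5.1 13.3]
-14 59 x [-18.1  -7.9   6.7] n [-9.8  2.5 13.4]
-8 67 x [-20.4 -12.8  15.7] n [-11.4   7.   14.6]
-2 43 x [-22.2 -18.2   4.3] n [-15.    2.6  14.8]
4 29 x [-21.6 -18.9 -13.4] n [-2.9  6.  12.8]
10 10 x [-22.5 -17.4  -4.3] n [-5.5  9.8 15.7]
16 22 x [-14.5  -7.3  -4.4] n [-5.4 -0.6  7.2]
22 30 x [-15.7  -7.9  -0.7] n [-4.6 -1.5  5.8]
28 31 x [-22.  -16.   -7.9] n [-4.   3.6  9. ]
34 39 x [-24.1 -18.   -4.7] n [-5.6  5.7  9.4]
40 40 x [-22.7 -16.6   3.7] n [-4.2  6.1  9.9]
46 39 x [-20.9 -10.7  10.7] n [-4.7  7.1 10. ]
52 32 x [-14.7  -6.7   7.8] n [-5.7  5.1 10.2]
58 36 x [-19.7  -5.1   4.3] n [-14.7   2.7  10. ]
64 29 x [-20.5  -3.8  13.7] n [-15.7   4.3   9. ]
70 22 x [-19.   -0.9  15.6] n [-15.6   2.6   8.3]
76 7 x [-5.8 -1.2  1.6] n [2.8 6.1 7.8]
```

Request:
send_rows:
  targets:
    - [[2, -2, 0], 0, 255]
    - [[4, -3, -0.5], 0, 255]
    - [[5.5, -4, -0.5], 0, 255]
    - [[7, -5, -1], 0, 255]
    - [[9, -6, -2], 0, 255]
    - [[9, -6, -2], 0, 255]

```text
time_s: 16.95
tool_pos: [524.7, 341.8, 89.9]
eef_rot: [-3.141, -0.001, 2.604]
contact_force: [-3.9, 0.6, -1.7]
gripper_width: 15.2
grip_force: 76.7
```

```bash
python3 o.py
```

```text
[524.7 341.8  89.9] x -0.3 yt 78.7 zc 108.9 yaw 149.2
F x,y,z tester -1.5 3.6 -1.7 tau [ 0.38  0.91 -0.06] t 16.95
```

Request:
send_rows:
  targets:
    - [[3, -2, -1.5], 0, 255]
    - [[6, -3.5, -3], 0, 255]
    - [[7.5, -4.5, -3.6], 0, 255]
    - [[7.5, -4.5, -3.6], 0, 255]

```text
time_s: 17.35
tool_pos: [531.2, 338.0, 86.5]
eef_rot: [-3.141, -0.003, 2.604]
contact_force: [-6.1, 2.1, -1.3]
gripper_width: 14.9
grip_force: 76.8
```

```bash
python3 o.py 23.5
```

```text
[531.2 338.   86.5] x -0.1 yt 71.1 zc 105.5 yaw 149.2
F x,y,z tester -1.4 6.4 -1.3 tau [ 0.56  1.37 -0.07] t 17.35
26 10 x [-20.6 -15.4  -9.7] n [-0.4  2.6  6.3]
32 27 x [-22.  -12.5  19.7] n [-2.9  3.3  8.8]
38 49 x [-21.3  -1.3  20.5] n [-2.1  5.   7.5]
44 58 x [-21.6  -2.9  20.8] n [-1.3  5.5  8.7]
50 56 x [-17.4  -1.7  15.9] n [-5.9  3.7  8.7]
56 37 x [-13.6  -2.4  13.1] n [-10.    1.5   8.1]
62 13 x [-5.5 -0.2  4. ] n [3.1 6.5 8. ]
68 14 x [-5.  -1.   5.3] n [0.1 4.  9.4]
74 15 x [-3.8 -0.7  2.9] n [0.  4.6 8.5]
80 8 x [-17.7  -0.3  16. ] n [-15.5 -13.9 -12.3]
```

Request:
send_rows:
  targets:
    - [[-0.5, 0.3, -3.5], 0, 255]
    - [[-1.3, 0.8, -7], 0, 255]
    - [[-2.2, 1.3, -11], 0, 255]
    - [[-3, 1.8, -14.7], 0, 255]
    - [[-3, 1.8, -14.7], 0, 255]

```text
time_s: 17.9
tool_pos: [529.2, 340.7, 72.6]
eef_rot: [3.14, -0.001, 2.605]
contact_force: [-5.6, 2.6, -1.1]
gripper_width: 15.2
grip_force: 76.8
```

```bash
python3 o.py 12
```

```text
[529.2 340.7  72.6] x 1.2 yt 74.2 zc 91.6 yaw 149.3
F x,y,z tester -0.6 6.2 -1.1 tau [0.69 1.26 0.06] t 17.9
26 10 x [-19.5 -13.4  -8.7] n [ 3.5 10.3 13.6]
32 28 x [-20.7  -8.9  17.3] n [ 7. 12. 15.]
38 54 x [-20.8   1.   22. ] n [ 5.2 13.  15.7]
44 43 x [-19.7  -1.9  22.8] n [ 4.  11.6 15.6]
50 34 x [-14.9  -2.5  15.8] n [ 3.  10.8 15.3]
56 26 x [-12.3  -3.7  15.2] n [ 2.   6.9 15.1]
62 6 x [-3.9 -1.5  6.8] n [11.8 13.7 15.8]
68 4 x [-3.6 -2.6  4.9] n [11.8 14.5 15.8]
74 8 x [-18.6  -0.8  14.6] n [-10.9  11.3  13.8]
80 21 x [-19.  -15.8  16.1] n [-10.8   9.1  15.3]
86 17 x [-19.5  13.9  16.4] n [-7.7 11.5 15.7]
92 35 x [-38.5  -9.4  29.3] n [-10.8   9.1  15.3]
```

```bash
python3 o.py 23 s | tail -62; python3 - <<'E'
from h import *
g=grab_frame('side'); f=grab_frame('top')
a=cv2.resize(g['pixels'][190:310,230:370],None,fx=5,fy=5)
cv2.imwrite('pics/s7.png',a[...,::-1])
E
```

```text
[528.9 340.9  72.4] x 1.1 yt 74.6 zc 91.4 yaw 149.3
F x,y,z tester 0.9 7.0 -2.2 tau [ 0.84  1.38 -0.02] t 17.95
26 6 x [-19.5 -15.5  -8.4] n [-1.9 -1.1  6. ]
32 22 x [-20.8 -11.4  -2. ] n [-4.2  4.7  7.5]
38 56 x [-20.7  -0.9  21.3] n [-6.1  5.1  8.6]
44 57 x [-20.2   0.   22.2] n [-1.4  4.9  7.7]
50 50 x [-16.4  -1.9  16. ] n [-5.9  3.9  7.3]
56 39 x [-12.1  -0.3  14.5] n [-7.2  2.5  8.7]
62 15 x [-4.4  0.2  6.1] n [0.1 3.9 6.7]
68 11 x [-3.5  0.6  5.2] n [1.3 2.8 4.9]
74 13 x [-13.5   0.    4.6] n [-6.4  2.7  5.3]
80 21 x [-19.2   0.4  18.2] n [-10.2  -1.6   5.1]
86 19 x [-19.1  14.2  17.6] n [-14.9  -3.4  -0.3]
92 29 x [-30.3  -4.2  26.6] n [-11.4  -8.4  -3.7]
side
-62 10 x [-5.6  0.1  8.1] n [4.4 7.8 9.9]
-56 13 x [-6.7 -0.3  8.6] n [ 6.8  8.5 10. ]
-50 17 x [-14.   -2.5  13.4] n [6.7 8.  9.8]
-44 3 x [-13.6 -11.6  -8.9] n [6.6 6.7 7.8]
-26 8 x [-4.7  2.2  6.1] n [ 6.8  9.4 11.4]
-20 26 x [-9.6 -5.6  8.3] n [ 2.6 10.7 13. ]
-14 37 x [-15.8  -7.3   6.6] n [-2.8  6.9 13. ]
-8 60 x [-20.3 -13.2  11.8] n [-7.4  6.6 13.6]
-2 48 x [-23.  -19.    6.8] n [-11.3   4.3  15. ]
4 30 x [-22.3 -18.9 -11.9] n [-13.2   4.3  11.7]
10 15 x [-21.8 -15.4  -8. ] n [-3.8  6.8 15.4]
16 21 x [-13.6  -7.5  -4.5] n [-6.2 -2.4  8.8]
22 27 x [-16.3  -9.4  -1.7] n [-6.5 -2.4  5.1]
28 34 x [-23.2 -13.9 -10. ] n [-7.   2.   8.1]
34 35 x [-24.5 -19.3  -4.3] n [-4.5  3.9  9.2]
40 45 x [-23.3 -15.6   3.4] n [-4.8  5.4  9.8]
46 41 x [-21.1  -9.3  13.4] n [-0.1  6.9  9.1]
52 29 x [-13.3  -8.3   6.5] n [-6.8  2.9 10.1]
58 28 x [-12.6  -4.7   5.6] n [-4.5  4.   9.2]
64 19 x [-6.5 -2.7  1.1] n [-3.   4.1  7.7]
70 23 x [-19.4  -3.2  12.4] n [-15.6   1.1   7.5]
76 39 x [-22.4 -16.4  14.9] n [-14.2  -6.4   5.5]
82 48 x [-21.5 -17.   16.5] n [-14.3  -6.3   1.4]
88 43 x [-29.1 -16.8  16.8] n [-14.7  -7.8  -1.6]
94 82 x [-38.6 -18.1  34.1] n [-13.8  -7.1  -4.3]
```

View pics/s7.png

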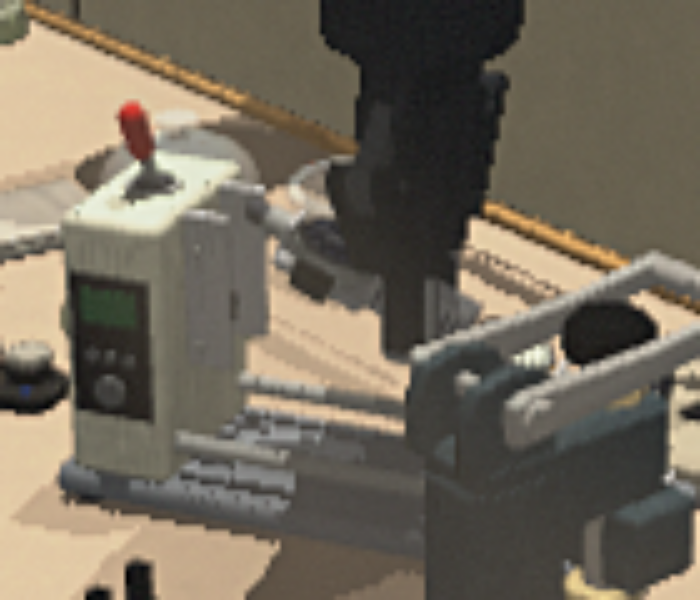

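Request:
send_rows:
  targets:
    - [[-5, 3, 0], 0, 255]
    - [[-10, 5.5, 0], 0, 255]
    - [[-13.5, 7, 0], 0, 255]
    - [[-13.5, 7, 0], 0, 255]
    - [[-13.5, 7, 10], 0, 255]
    - [[-13.5, 7, 20], 0, 255]
    - [[-13.5, 7, 20], 0, 255]

```text
time_s: 18.85
tool_pos: [517.3, 346.1, 93.7]
eef_rot: [3.14, 0.001, 2.603]
contact_force: [-1.4, 0.4, -2.3]
gripper_width: 15.1
grip_force: 76.5
```

```bash
python3 o.py 22 s
```

```text
[517.3 346.1  93.7] x -0.3 yt 87.2 zc 112.7 yaw 149.1
F x,y,z tester -0.3 1.4 -2.3 tau [0.17 0.24 0.03] t 18.85
26 5 x [-19.3 -16.8 -14.2] n [-0.7  1.8  5.2]
32 21 x [-22.4 -12.9  -4.5] n [-2.1  5.2  8.2]
38 44 x [-22.3  -5.6  19.4] n [-2.7  5.8  8.8]
44 59 x [-20.9  -0.6  21. ] n [-2.7  4.9  9.2]
50 56 x [-16.3  -2.1  17.2] n [-4.2  3.8  8.5]
56 41 x [-15.3  -2.8  14.2] n [-13.7   0.8   8. ]
62 24 x [-17.7  -0.1  17.8] n [-15.5   3.5   7.3]
68 16 x [-11.8   0.2  15.7] n [-14.7   5.3   7.4]
74 14 x [-4.5 -1.4  3.5] n [0.2 4.3 8. ]
side
-80 5 x [-5.7 -4.8 -4.5] n [-1.3  0.3  2. ]
-74 10 x [-7.5 -4.4 -2. ] n [-2.5  0.6  4.2]
-56 14 x [-12.9  -1.4   8.6] n [5.8 7.4 8.6]
-50 32 x [-18.3  -4.5  12.7] n [3.9 7.3 8.7]
-44 46 x [-24.7 -12.1  14.3] n [-0.5  6.7  8.5]
-38 49 x [-25.  -15.2  11.6] n [-5.8  6.7  9. ]
-32 38 x [-22.3 -10.4   9.2] n [-4.   7.3  9.3]
-26 39 x [-15.7  -6.7   3.4] n [-6.   2.6  9.8]
-20 44 x [-12.6  -6.8   2.6] n [-8.8  4.4 12.4]
-14 59 x [-20.7 -11.1   5. ] n [-11.8   1.1  12.3]
-8 66 x [-21.9 -14.    9.5] n [-14.5   7.   14.2]
-2 46 x [-23.2 -20.5   7.8] n [-9.3  4.  15. ]
4 28 x [-24.6 -19.8 -13.2] n [-11.2   6.3  13. ]
10 16 x [-23.1 -18.1  -6. ] n [-5.7  9.  15.4]
16 20 x [-13.8  -8.8  -5.7] n [-6.9 -1.3  5.6]
22 31 x [-17.5  -9.4  -0.3] n [-6.8 -2.5  6.2]
28 36 x [-24.3 -15.6  -9.6] n [-5.9  2.9  8.2]
34 34 x [-25.8 -18.4  -4.1] n [-5.2  5.4  9.2]
40 46 x [-24.3 -16.9   3.1] n [-5.6  5.8  9.4]
46 37 x [-24.7 -12.6   8.8] n [-3.8  6.7 10.3]
52 32 x [-17.   -8.9   5.8] n [-4.1  4.9 10.5]
58 34 x [-21.6  -7.8   3.2] n [-15.1   1.6   9.2]
64 26 x [-19.   -4.9  14.7] n [-15.4   2.9   9.1]
70 21 x [-19.1  -5.   16.6] n [-15.6   2.8   8.4]
76 6 x [-6.  -3.5 -0.7] n [-0.1  5.8  6.5]
```

Request:
send_rows:
  targets:
    - [[0, 0, -3.5], 0, 255]
    - [[3, -2, -4.5], 0, 255]
    - [[7, -4, -6], 0, 255]
    - [[11, -6.5, -8], 0, 255]
    - [[15.5, -9, -10], 0, 255]
    - [[19, -11, -11.5], 0, 255]
    - [[19, -11, -11.5], 0, 255]

```text
time_s: 19.65
tool_pos: [533.1, 336.5, 80.4]
eef_rot: [-3.141, -0.004, 2.605]
contact_force: [-7.1, 2.2, 2.2]
gripper_width: 15.2
grip_force: 77.3
```

```bash
python3 o.py 22
```

```text
[533.1 336.5  80.4] x -0.4 yt 68.7 zc 99.4 yaw 149.2
F x,y,z tester -1.8 7.2 2.2 tau [ 0.44  1.4  -0.09] t 19.65
26 5 x [-19.3 -14.6 -10.5] n [2.3 2.9 3.7]
32 25 x [-22.6 -11.4  19.7] n [-1.6  5.3  8.3]
38 55 x [-22.   -2.3  20.2] n [0.4 5.6 9.1]
44 55 x [-21.7  -0.7  20.4] n [-4.8  5.4  8.9]
50 57 x [-16.5  -0.2  16.2] n [-5.7  4.3  9. ]
56 34 x [-13.7  -2.6  12.2] n [-6.8  3.8  9.8]
62 14 x [-6.  -1.1  4.3] n [3.4 5.9 8. ]
68 16 x [-5.9 -1.   4.2] n [2.7 5.2 9.1]
74 12 x [-4.8 -1.   3.1] n [-0.2  5.4  7.8]
80 10 x [-18.8  -7.1  17.2] n [-13.9  -9.6  -1.2]
86 15 x [-18.7  13.8  18.1] n [-13.4 -10.7  -8.4]
92 13 x [-18.8 -14.5  18.3] n [-15.1 -13.1  -9.8]
```

Request:
send_rows:
  targets:
    - [[2, -1, -0.5], 0, 255]
    - [[4.5, -2.5, -1], 0, 255]
    - [[4.5, -2.5, -1.5], 0, 255]
    - [[4, -2, -4], 0, 255]
    - [[3, -1.5, -7], 0, 255]
    - [[3, -1.5, -7], 0, 255]

```text
time_s: 20.3
tool_pos: [532.3, 337.8, 75.2]
eef_rot: [-3.141, -0.007, 2.608]
contact_force: [-15.0, 2.8, 14.4]
gripper_width: 14.6
grip_force: 78.4
```

```bash
python3 o.py 16
```

```text
[532.3 337.8  75.2] x 0.2 yt 70.1 zc 94.2 yaw 149.4
F x,y,z tester -5.4 14.3 14.4 tau [ 0.26  2.54 -0.32] t 20.3
26 11 x [-20.  -12.8  -6.3] n [ 2.7  6.3 10.4]
32 35 x [-21.7  -6.6  21.2] n [0.  7.3 9.9]
38 56 x [-21.3   0.2  21.9] n [-0.8  7.6 11.6]
44 59 x [-21.1  -0.3  21.3] n [-1.5  8.4 12. ]
50 49 x [-16.9  -2.9  16. ] n [-2.8  7.4 12.1]
56 39 x [-12.9   0.7  14. ] n [-3.9  5.3 11.4]
62 14 x [-5.2  0.2  5. ] n [ 4.8 10.1 11.8]
68 15 x [-4.1  0.1  5.8] n [ 5.5  9.  12.9]
74 13 x [-2.9 -0.1  4. ] n [ 5.1  7.9 11.5]
80 9 x [-18.9 -15.   15.6] n [-10.    1.5   6.2]
86 20 x [-18.9  13.8  17.9] n [-11.4   4.4   6.8]
92 21 x [-19.8  13.7  18.4] n [-14.4   1.9   5.1]
```

Request:
send_rows:
  targets:
    - [[-1, -0.5, -2.5], 0, 255]
    - [[-1.8, -0.5, -5], 0, 255]
    - [[-2.3, -0.4, -8], 0, 255]
    - [[-2.6, -0.2, -11], 0, 255]
    - [[-2.6, -0.2, -11], 0, 255]

```text
time_s: 20.85
tool_pos: [530.1, 338.5, 64.1]
eef_rot: [3.14, -0.007, 2.608]
contact_force: [-14.5, 4.9, 12.5]
gripper_width: 14.8
grip_force: 77.4
```

```bash
python3 o.py 10
```

```text
[530.1 338.5  64.1] x -0.3 yt 72.3 zc 83.1 yaw 149.5
F x,y,z tester -3.2 14.9 12.5 tau [ 0.54  2.23 -0.23] t 20.85
26 12 x [-18.7 -12.9  -7. ] n [-5.3  2.9  7.3]
32 42 x [-21.9  -4.7  19.7] n [-0.3  6.4  9.3]
38 54 x [-21.6   0.1  19.8] n [ 0.9  6.1 10.6]
44 60 x [-21.8  -1.6  20.7] n [-2.6  6.6  9.5]
50 49 x [-17.7  -1.4  17.6] n [-5.6  5.6 10.4]
56 35 x [-14.8  -1.9  13.6] n [-8.8  1.6 11.2]
62 19 x [-6.8 -1.   4.7] n [ 1.3  6.5 10.3]
68 14 x [-6.  -1.8  3.7] n [3.8 6.4 8.8]
74 16 x [-18.5  -1.4   9.5] n [-2.3  4.9 10.2]
80 11 x [-19.2   1.2  14. ] n [-14.7  -0.7  11.9]
86 19 x [-19.    2.3  14.5] n [-15.4 -13.1   5.9]
92 10 x [-19.3   7.9  23.3] n [-9.9  1.3 14.1]
```

Request:
send_rows:
  targets:
    - [[0, 0, -2.5], 0, 255]
    - [[0, 0, -5], 0, 255]
    - [[0, 0, -7], 0, 255]
    - [[0, 0, -7], 0, 255]

```text
time_s: 21.3
tool_pos: [529.6, 338.7, 56.8]
eef_rot: [3.141, -0.008, 2.609]
contact_force: [-14.6, 5.2, 11.8]
gripper_width: 14.7
grip_force: 77.3
```

```bash
python3 o.py 5 s
```

```text
[529.6 338.7  56.8] x -0.4 yt 72.9 zc 75.8 yaw 149.5
F x,y,z tester -3.1 15.2 11.8 tau [ 0.71  2.31 -0.25] t 21.3
26 15 x [-18.8 -10.1  -1.9] n [-6.1  6.6  8.4]
32 49 x [-21.8  -2.8  20.3] n [-5.7  6.5 10.8]
38 56 x [-21.6  -1.3  20.3] n [ 0.7  6.3 11.3]
44 54 x [-22.   -1.7  20.7] n [-3.8  6.5  9.4]
50 50 x [-19.2  -1.3  17.8] n [-3.1  5.7 11. ]
56 37 x [-14.   -1.4  13. ] n [-5.7  3.4  9.5]
62 16 x [-6.8 -1.4  4.4] n [0.6 6.8 9.8]
68 15 x [-6.  -1.4  4.5] n [ 1.6  5.8 10. ]
74 17 x [-18.3  -0.5  14.4] n [-11.9   5.2   8.5]
80 15 x [-19.1  -2.3  14.5] n [-13.2   3.8  12.2]
86 29 x [-19.1   0.6  14.1] n [-15.1  -0.7   3.1]
92 18 x [-36.9  -2.3  20.4] n [-6.8 -1.4 12.9]
side
-98 16 x [-12.2  -4.    6.9] n [ 6. 11. 15.]
-62 9 x [-8.7 -6.1 -2.1] n [ 6.5  8.2 10.5]
-56 15 x [-9.7 -4.3  7.6] n [ 4.6  8.9 11. ]
-50 17 x [-12.4  -0.2  10.9] n [ 8.   8.9 10.6]
-44 9 x [-15.3  -8.3  -2.5] n [ 7.9  9.4 10.5]
-20 5 x [-1.2  3.1  5.7] n [12.3 12.8 13.2]
-14 20 x [-12.6  -3.6  10.6] n [11.3 13.2 15. ]
-8 16 x [-23.3 -16.6   8.1] n [10.5 13.3 15.6]
-2 36 x [-23.4 -20.6 -17.1] n [-9.5  3.5 13.2]
4 19 x [-22.8 -20.2 -13. ] n [-14.9  -0.5  13.7]
10 21 x [-15.4 -12.1  -6.1] n [-8.1  3.7 14. ]
16 24 x [-13.7  -8.7  -6.6] n [-3.9  2.8 11.2]
22 33 x [-14.7 -10.   -2.5] n [-5.2  1.9  9.7]
28 45 x [-22.4 -12.3  -0.5] n [-3.6  5.2 10. ]
34 46 x [-24.8 -17.1  11.5] n [-3.3  7.7 10.8]
40 45 x [-24.1 -17.1   9.9] n [-3.3  8.4 11.9]
46 37 x [-23.2 -12.9  12.8] n [-3.6  8.8 10.9]
52 26 x [-20.5  -8.3   7.9] n [-3.7  7.6 11.2]
58 32 x [-13.4  -6.7   4.3] n [-2.5  5.7 11.4]
64 16 x [-7.9 -6.   0.4] n [0.5 6.6 9.4]
70 33 x [-19.7  -5.2  16.7] n [-14.6   1.6   8.5]
76 79 x [-21.2 -15.1  17.1] n [-13.6   4.4  13.8]
82 75 x [-21.9 -17.5  16.2] n [-13.4   3.6  15.2]
88 76 x [-36.7 -19.9  14.6] n [-14.5  -3.2  13.1]
94 74 x [-39.5 -34.8 -19.5] n [-11.3   4.5  15.2]
```

Request:
send_rows:
  targets:
    - [[0, 0, -2], 0, 255]
    - [[0, 0, -4.5], 0, 255]
    - [[0, 0, -4.5], 0, 255]

```text
time_s: 21.7
tool_pos: [529.5, 338.8, 52.1]
eef_rot: [3.14, -0.008, 2.609]
contact_force: [-13.5, 5.9, 9.8]
gripper_width: 14.9
grip_force: 77.5
```

```bash
python3 o.py 1 s
```

```text
[529.5 338.8  52.1] x -0.4 yt 73.0 zc 71.1 yaw 149.5
F x,y,z tester -1.9 14.6 9.8 tau [ 0.76  2.28 -0.21] t 21.7
26 16 x [-17.2 -11.1  -0.7] n [-7.2  5.3  9.2]
32 48 x [-21.   -1.7  19. ] n [ 1.6  7.5 10.4]
38 55 x [-21.3  -2.   20. ] n [ 0.7  6.6 11.3]
44 57 x [-22.3  -1.8  19.4] n [-2.5  6.2 11. ]
50 45 x [-18.4  -0.9  19.1] n [-1.7  7.2 11. ]
56 35 x [-13.7  -2.   13.2] n [-5.7  2.6  9.6]
62 17 x [-7.1 -0.4  5.1] n [ 4.   7.  11.6]
68 14 x [-5.6 -0.8  4.5] n [ 2.8  6.3 10.4]
74 18 x [-18.8  -1.6  14.4] n [-6.8  5.1 10.3]
80 12 x [-19.1   0.6  14.5] n [-9.   6.2 15.2]
86 24 x [-19.3  -0.   14.2] n [ 0.2  8.5 14.3]
92 15 x [-38.   -3.4  14.6] n [-8.7  6.9 12.1]
side
-104 8 x [-10.7  -5.5   1.7] n [ 7.6 10.7 13.3]
-98 10 x [-12.8   0.4   7.4] n [ 1.   6.2 12.7]
-62 8 x [-7.8 -5.2  0.1] n [ 5.6  9.1 11.2]
-56 13 x [-8.6 -3.8  4.8] n [ 4.7  8.5 11.1]
-50 17 x [-8.9  1.9 15.7] n [ 7.7  9.3 10.3]
-44 9 x [-9.2 -3.2  6.7] n [ 8.8  9.  10.2]
-14 11 x [-5.3  4.1 14. ] n [12.2 13.3 14.7]
-8 6 x [-19.7   6.9  10.3] n [13.  13.7 15.7]
-2 32 x [-23.6 -20.1 -15.7] n [-11.4   3.6  13.2]
4 24 x [-22.7 -19.3 -14.4] n [-14.    2.   13.8]
10 18 x [-14.9 -11.5  -5.9] n [-12.5   2.5  14.2]
16 28 x [-14.5  -8.7  -6.2] n [-3.6  4.  12.6]
22 33 x [-15.6  -8.2  -1.8] n [-5.2  0.9 10.9]
28 44 x [-23.8 -12.9   2.6] n [-2.5  4.8 10.7]
34 48 x [-24.2 -16.6  12. ] n [-3.4  7.4 11. ]
40 47 x [-24.5 -15.3  14.4] n [-3.2  9.  11.3]
46 37 x [-25.4 -15.6  10.5] n [-1.4  8.7 11.5]
52 21 x [-15.3  -5.3   8. ] n [-3.9  9.5 12.2]
58 28 x [-14.5  -7.9   6.8] n [-2.3  7.1 10.9]
64 16 x [-7.9 -5.  -0.4] n [ 0.7  7.3 10.6]
70 29 x [-20.1  -8.   17.2] n [-6.4  7.6 15.5]
76 68 x [-21.7 -14.9  17.2] n [-9.2  5.1 13.8]
82 60 x [-21.5 -17.9  15.5] n [-10.5   5.7  14.7]
88 74 x [-36.9 -21.4   7.7] n [-13.8  -0.4  14. ]
94 60 x [-39.5 -35.1 -17.2] n [-14.6   1.4  15. ]
```

Request:
send_rows:
  targets:
    - [[-1, 0.5, 2], 0, 255]
    - [[-3, 2, 2], 0, 255]
    - [[-5, 3, 2], 0, 255]
    - [[-7, 4, 2], 0, 255]
    - [[-7, 4, 2], 0, 255]

```text
time_s: 22.3
tool_pos: [526.7, 340.1, 53.3]
eef_rot: [3.14, -0.003, 2.607]
contact_force: [-4.2, 2.8, 1.7]
gripper_width: 14.9
grip_force: 76.2
```

```bash
python3 o.py 0.5 s | grep -v ' x .*n .*15\.'
```

```text
[526.7 340.1  53.3] x -0.7 yt 76.1 zc 72.3 yaw 149.4
F x,y,z tester 0.2 5.1 1.7 tau [0.53 1.   0.01] t 22.3
26 18 x [-19.9 -11.   -1.9] n [-5.   5.3 10.2]
32 44 x [-20.8  -2.8  19.8] n [ 1.6  7.1 11.8]
38 59 x [-22.6  -2.4  19.6] n [ 0.7  7.1 11.4]
44 56 x [-21.9  -1.7  19.7] n [-0.1  7.4 10.9]
50 46 x [-19.6  -0.8  18.4] n [-2.1  6.6 12.3]
56 36 x [-14.8  -1.9  13. ] n [-4.7  0.4 10.9]
62 17 x [-8.  -1.8  5. ] n [-0.2  8.6 11. ]
68 16 x [-12.6  -1.4  10. ] n [-0.8  6.8 12.5]
74 22 x [-19.   -1.6  14.5] n [-12.3   6.9  12.2]
80 23 x [-19.4  -0.5  14.3] n [-0.6  9.2 14.5]
86 26 x [-25.5  -1.3  14.4] n [-7.9  8.2 12.5]
92 3 x [-39.9 -38.8 -37. ] n [-5.2  2.7  2.9]
side
-104 18 x [-12.   -2.2   5.9] n [-0.   6.9 11.1]
-68 4 x [-6.3 -4.1 -2.5] n [6.3 7.1 8.8]
-62 13 x [-8.8 -4.5  3.7] n [4.4 7.8 8.9]
-56 11 x [-10.2  -3.    3. ] n [ 5.8  7.8 10. ]
-50 17 x [-10.5   0.1  19.9] n [1.9 8.7 9.3]
-44 3 x [-11.5 -10.9  -3.9] n [7.5 8.6 8.6]
-20 4 x [-2.8  4.1  4.8] n [12.2 12.5 13.1]
-8 19 x [-23.1 -21.5  -3.8] n [-2.1 10.2 14.3]
-2 38 x [-23.8 -20.2 -15.2] n [-11.6   2.3  14.2]
4 25 x [-24.2 -20.7 -14.7] n [-14.8   0.5  14.2]
10 15 x [-10.   -9.   -6.8] n [-4.5  1.3 13.3]
16 27 x [-14.2  -7.9  -6. ] n [-3.9  5.4 13.6]
22 34 x [-16.1  -8.8  -1.7] n [-3.4  2.6 11.4]
28 44 x [-22.  -14.1   4.9] n [-2.7  5.2 11.8]
34 47 x [-24.8 -15.3  11.8] n [-1.8  9.4 11.8]
40 46 x [-24.6 -18.1  10.8] n [-3.6  8.  11.6]
46 38 x [-25.1 -11.9  11. ] n [ 2. 10. 12.]
52 23 x [-16.2 -10.6   9.5] n [-2.8  8.8 11.7]
58 24 x [-15.2  -6.8   3.2] n [-3.3  7.9 12.4]
64 18 x [-9.1 -5.5  1.3] n [ 2.2  7.6 12.7]
70 65 x [-20.1 -15.1  16.9] n [-9.5  6.5 14.9]
82 48 x [-21.4 -17.   15.3] n [-10.6   6.8  14.6]
88 99 x [-39.3 -28.5 -17.3] n [-13.5   1.1  14. ]
94 15 x [-39.6 -38.  -35.1] n [-11.   -0.4  13.4]
```

Request:
send_rows:
  targets:
    - [[-1.5, 1.5, 0], 0, 255]
    - [[-3, 2.5, 0], 0, 255]
    - [[-4.5, 3.5, 0], 0, 255]
    - [[-6, 4.5, 0], 0, 255]
    - [[-6, 4.5, 0], 0, 255]

```text
time_s: 22.9
tool_pos: [522.3, 342.9, 53.2]
eef_rot: [3.141, -0.001, 2.605]
contact_force: [-4.7, 1.5, 2.0]
gripper_width: 14.6
grip_force: 76.2
```

```bash
python3 o.py 1 | grep -v ' x .*n .*15\.'
```

```text
[522.3 342.9  53.2] x -0.6 yt 81.3 zc 72.2 yaw 149.3
F x,y,z tester -1.1 4.8 2.0 tau [ 0.3   0.62 -0.02] t 22.9
26 9 x [-15.  -11.7  -6.7] n [-5.   2.1  8.2]
32 45 x [-22.   -5.8  19.2] n [0.3 6.1 9.3]
38 54 x [-21.4  -1.7  19.4] n [ 0.3  6.9 10.1]
44 55 x [-22.5  -1.8  19.6] n [ 0.8  7.  11.7]
50 49 x [-20.2  -0.7  20.1] n [-1.5  6.9 10.1]
56 38 x [-14.   -1.2  13.3] n [-5.4  0.4 10.6]
62 18 x [-12.   -1.8   9.7] n [-6.6  7.1  9.8]
68 24 x [-19.   -1.1  14.3] n [-7.9  5.9 13.7]
74 21 x [-19.2  -0.5  14.1] n [-2.   6.6 12.6]
80 30 x [-18.6   0.3  14.7] n [-7.1  6.4 13.9]
86 5 x [-39.4 -36.8 -24.2] n [-6.9  4.5 10.9]
```

Request:
send_rows:
  targets:
    - [[-1.5, 1, 0.5], 0, 255]
    - [[-3, 2, 1], 0, 255]
    - [[-4, 2.5, 1], 0, 255]
    - [[-4, 2.5, 1], 0, 255]

```text
time_s: 23.35
tool_pos: [520.9, 343.5, 54.0]
eef_rot: [3.141, 0.002, 2.603]
contact_force: [2.1, 0.6, -2.4]
gripper_width: 15.1
grip_force: 75.8
```

```bash
python3 o.py 1 | grep -v ' x .*n .*15\.'
```

```text
[520.9 343.5  54. ] x -0.7 yt 82.7 zc 73.0 yaw 149.1
F x,y,z tester 1.6 -1.5 -2.4 tau [ 0.03 -0.56  0.02] t 23.35
26 10 x [-18.9 -13.   -8.5] n [-4.7  2.5  9.8]
32 41 x [-22.5  -6.1  18.4] n [-3.8  6.5  9.7]
38 55 x [-21.7  -1.9  20. ] n [ 1.1  6.6 10.3]
44 56 x [-22.1  -1.7  19.9] n [-5.6  6.8 10.2]
50 46 x [-17.6  -1.2  18.2] n [-2.1  6.4 10.2]
56 36 x [-13.8  -1.7  12.8] n [-6.1  3.3 10.3]
62 16 x [-12.5  -1.2   9.8] n [-4.6  6.8  9.8]
68 26 x [-18.9  -0.6  14. ] n [-8.6  4.6 11.8]
74 26 x [-19.1  -1.2  14.2] n [-7.   7.1 13.1]
80 25 x [-35.5  -2.5  14.5] n [-7.   6.  14.7]
```

Request:
send_rows:
  targets:
    - [[1, -0.6, 0], 0, 255]
    - [[1, -0.6, 0], 0, 200]
    - [[1, -0.6, 0], 0, 150]
    - [[1, -0.6, 0], 0, 100]
    - [[1, -0.6, 0], 0, 60]
    - [[1, -0.6, 0], 0, 60]

```text
time_s: 24.0
tool_pos: [519.7, 343.7, 54.0]
eef_rot: [-3.141, -0.0, 2.604]
contact_force: [0.5, -0.0, 1.0]
gripper_width: 65.2
grip_force: 0.0
```

```bash
python3 o.py 0 s| grep -v ' x .*n .*15\.'; python3 -c "
from station import *
print(telemetry.observe()['gripper_width'])"
```

```text
[519.7 343.7  54. ] x -1.2 yt 83.9 zc 73.0 yaw 149.2
F x,y,z tester 0.2 -0.4 1.0 tau [0.   0.05 0.02] t 24.0
26 13 x [-19.3 -12.5  -6.6] n [-3.3  5.3 10.3]
32 43 x [-22.5  -4.5  19.4] n [-2.2  6.7 11.3]
38 54 x [-22.4  -2.9  20.4] n [ 1.   7.5 10.8]
44 55 x [-21.4  -0.2  20.2] n [-0.8  7.1 10.9]
50 43 x [-17.7  -1.6  15.2] n [-3.7  6.9 10.8]
56 33 x [-14.1  -1.2  13. ] n [-5.   3.9 10.8]
62 20 x [-18.2  -1.3  13.9] n [-2.9  7.4  9.9]
68 23 x [-19.3  -0.6  14.3] n [-5.3  6.3 12.8]
74 29 x [-19.1  -0.1  14.6] n [-1.2  7.8 12.7]
80 17 x [-35.8  -2.2  13.9] n [-9.   7.2 13.8]
side
-74 8 x [-5.3 -3.7 -1.8] n [3.5 5.8 7.7]
-68 13 x [-6.4 -5.6 -1.6] n [3.  6.4 8.7]
-62 13 x [-7.8 -3.8  3.5] n [4.4 8.4 9.9]
-56 9 x [-10.6  -7.5   2.2] n [5.3 7.2 9.3]
-26 3 x [-6.8 -6.  -3.3] n [11.  12.  13.3]
-20 16 x [-9.6 -4.3  4.7] n [10.2 13.  14.7]
-14 60 x [-39.6  -6.1  37.1] n [-4.5  8.4 14.6]
-8 63 x [-39.   -7.5  34.2] n [-8.7  6.5 14.6]
4 23 x [-39.6  31.5  35.4] n [-8.6  6.3 13.9]
22 18 x [-16.8 -13.6  -8.6] n [-3.7  1.1  9. ]
28 32 x [-25.2 -16.4 -10.6] n [-4.   3.6  9.3]
34 34 x [-24.5 -18.   -8.9] n [-3.9  5.9 10.7]
40 34 x [-25.9 -18.9  -1. ] n [-2.   6.4 11.6]
46 33 x [-22.1 -13.8  11.1] n [-0.3 10.2 11.7]
52 22 x [-17.4 -10.2   7.2] n [-3.7  9.5 11.4]
58 37 x [-21.8  -6.5  15. ] n [-2.9  7.5 13.3]
70 55 x [-21.5 -18.2  16.4] n [-10.    5.1  14.4]
88 15 x [-39.9 -39.  -37.7] n [-8.3  4.1 13.7]
94 9 x [-40.  -39.4 -37.4] n [-14.1  -7.    5.4]
65.40075504893903
```

Request:
send_rows:
  targets:
    - [[0, 0, 8], 0, 40]
    - [[0, 0, 20], 0, 40]
    - [[0, 0, 45], 0, 40]
    - [[0, 0, 80], 0, 40]
    - [[-20, -30, 115], 0, 120]
    - [[-50, -30, 130], 0, 200]
    - [[-90, -25, 130], 0, 255]
    - [[-115, -15, 130], 0, 255]

```text
time_s: 24.9
tool_pos: [402.7, 327.9, 185.8]
eef_rot: [3.141, 0.001, 2.604]
contact_force: [0.4, 0.9, -0.2]
gripper_width: 13.3
grip_force: 0.0
```

```bash
python3 - <<'E'
from n import *
s=telemetry.observe(); print(s['tool_pos'].round(1),s['gripper_width'],s['time_s'],s['contact_force'].round(1))
for k in('top','side'):
    f=grab_frame(k); print(k); prof(tf(f),(85,75),0,-92)
    save(f,'hang_'+k)
a=cv2.imread('pics/hang_top.png')[180:310,220:370]; cv2.imwrite('pics/v10.png',cv2.resize(a,None,fx=5,fy=4.6,interpolation=cv2.INTER_CUBIC))
E
```

```text
[402.7 327.9 185.8] 13.313564849415124 24.9 [ 0.4  0.9 -0.2]
top
-92 62 x [-21.5  -5.8  19.3] n [-14.1   4.9  14.7]
-86 17 x [-7.8 -0.6  6.8] n [0.5 5.7 9.1]
-80 20 x [-7.8 -1.7  7.4] n [-3.4  3.1 10. ]
-74 10 x [-5.3 -1.4  1.9] n [-0.3  1.9  7.5]
-68 15 x [-5.9 -1.   4.5] n [-1.9  2.2  6.2]
-62 25 x [-12.9  -1.6  12.7] n [-6.8  2.6  5.8]
-56 30 x [-14.4  -1.3  13.2] n [-8.7  2.7  6.7]
-50 47 x [-19.9   0.   19.8] n [-2.2  3.6  8. ]
-44 57 x [-22.7  -1.6  20.3] n [-3.9  4.   6.9]
-38 57 x [-21.6  -1.2  20.4] n [-2.7  2.9  6.7]
-32 48 x [-20.6  -2.3  18.8] n [-3.6  3.5  8.3]
-26 37 x [-14.2  -1.3  13.4] n [-9.4 -0.2  7. ]
-20 27 x [-11.7  -1.9  10.5] n [-8.4  7.9 13.5]
-14 21 x [-8.6 -1.3  6.6] n [ 5.7 10.  13.2]
-8 22 x [-8.6 -1.7  6.2] n [ 2.3  9.1 12.5]
-2 21 x [-8.5 -0.2  7. ] n [ 4.6  8.6 11.5]
4 23 x [-8.3 -1.1  7. ] n [ 2.4  8.3 11.9]
10 21 x [-8.7 -1.9  6.5] n [ 3.1  9.1 12.2]
16 28 x [-12.5  -0.8   9.5] n [-6.7  6.8 10.9]
22 34 x [-14.5  -2.   13. ] n [-7.7  1.8  7.8]
28 47 x [-21.   -0.6  20.1] n [0.  5.4 8.6]
34 40 x [-17.9   5.1  21. ] n [-0.1  5.9  8.7]
40 10 x [ 7.8 17.2
[... 504 characters left out ...]
  2.5] n [-5.   7.  12.6]
16 30 x [-13.8  -8.1  -0.8] n [-4.8  2.1 12.5]
22 47 x [-18.  -10.9   4.2] n [-6.3  3.3  9.5]
28 49 x [-25.4 -13.3  16.9] n [-5.1  4.6  9.4]
34 46 x [-24.  -15.6  10.8] n [-5.5  6.   9.4]
40 48 x [-25.1 -15.4  14.8] n [-4.6  7.4  9.8]
46 31 x [-20.2  -8.9  14.2] n [-2.2  8.2 10.4]
52 26 x [-16.5  -8.    3.2] n [-6.3  3.9 10. ]
58 34 x [-20.8  -8.2  15.7] n [-5.2  5.8 14.6]
64 71 x [-21.2 -16.1  18.5] n [-11.1   5.4  14.4]
70 58 x [-20.9 -17.8  16.7] n [-11.9   5.   13.9]
76 86 x [-37.9 -22.3  15.9] n [-14.3   1.   13.9]
82 56 x [-39.6 -36.  -17.1] n [-14.6   1.5  15. ]
88 6 x [-39.9 -38.9 -37.2] n [-13.6  -1.2  11.1]
94 10 x [-39.7 -39.3 -37.7] n [-14.   -2.1  13.8]
```

Request:
send_rows:
  targets:
    - [[-25, -40, 10], 0, 255]
    - [[-40, -80, 10], 0, 255]
    - [[-40, -100, 10], 0, 255]

```text
time_s: 25.3
tool_pos: [362.5, 224.8, 194.2]
eef_rot: [-3.137, 0.001, 2.604]
contact_force: [-0.1, -0.5, -0.8]
gripper_width: 0.1
grip_force: 0.0
```

```bash
python3 - <<'E'
from n import *
fs=[tf(grab_frame('top')) for _ in range(3)]; f=grab_frame('top'); T=np.vstack(fs); c=(85,75)
for lo,hi,w in ((-74,-66,4),(-52,-30,10),(-18,18,6),(30,52,10),(60,78,3.5)):
    s=T[:,1]-85; m=(s>lo)&(s<hi)&(abs(T[:,0]+0.8)<w)&(abs(T[:,2]-75)<16)
    print(lo,hi,m.sum(),'z',np.percentile(T[m,2],[10,50,90]).round(1),'x',np.median(T[m,0]).round(1))
s=T[:,1]-85
for lo in range(56,90,3):
    m=(s>lo)&(s<lo+3)&(abs(T[:,0])<12)&(abs(T[:,2]-75)<20); t=T[m]; print(lo,m.sum(),np.percentile(t[:,2],[5,50,95]).round(1) if m.sum() else '', t[:,0][t[:,2]>74].mean().round(1) if (t[:,2]>74).any() else '')
im=f['pixels'][180:310,220:370]; cv2.imwrite('pics/v10.png',cv2.resize(im,None,fx=5,fy=4.6,interpolation=cv2.INTER_CUBIC)[...,::-1])
print(telemetry.observe()['time_s'])
E
```

```text
-74 -66 37 z [75.1 78.6 81. ] x -0.9
-52 -30 257 z [76.9 79.6 82.1] x -1.1
-18 18 263 z [81.9 84.4 87.3] x -0.7
30 52 270 z [78.8 81.2 83.7] x -0.6
60 78 81 z [78.6 81.7 85.8] x -1.2
56 43 [67.9 72.7 84.6] -1.1
59 34 [77.  81.1 85.5] -0.3
62 21 [77.2 80.8 83.2] -1.0
65 24 [74.7 80.6 84.5] -0.8
68 21 [76.7 81.2 84.1] -1.3
71 18 [76.7 80.2 84.3] -1.2
74 33 [78.7 83.6 88. ] -0.1
77 30 [78.  81.6 85.8] -1.5
80 23 [76.9 81.9 90.7] -1.8
83 0  
86 0  
89 0  
25.5
```

View pics/v10.png

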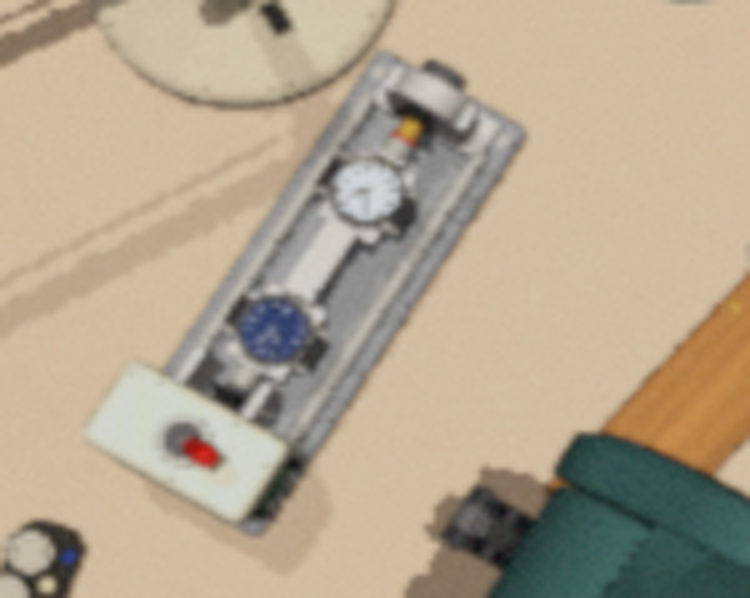

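Request:
send_rows:
  targets:
    - [[16, 45, 0], 0, 255]
    - [[32, 90, 0], 0, 255]
    - [[46, 130, 0], 0, 255]
    - [[48, 141, -15], 0, 255]
    - [[48, 141, -35], 0, 255]
    - [[48, 141, -49], 0, 255]
    - [[48, 141, -49], 0, 255]

```text
time_s: 26.2
tool_pos: [413.7, 374.6, 153.8]
eef_rot: [3.137, 0.006, 2.606]
contact_force: [-12.6, -14.4, 65.0]
gripper_width: -0.0
grip_force: 26.4
```

Request:
send_rows:
  targets:
    - [[3, 4, 0], 0, 255]
    - [[5, 9, 0], 0, 255]
    - [[8, 13, 0], 0, 255]
    - [[10, 17, 0], 0, 255]
    - [[12, 20, 0], 0, 255]
    - [[12, 20, 0], 0, 255]

```text
time_s: 26.8
tool_pos: [425.0, 390.2, 144.2]
eef_rot: [-3.141, -0.001, 2.604]
contact_force: [-0.8, 0.1, -0.9]
gripper_width: -0.2
grip_force: 0.2
```

```bash
cat > l.py <<'E'
from n import *
s=telemetry.observe(); t=s['tool_pos']-[430.2,398.8,0]; F=s['contact_force']
print('X',(t[:2]@X).round(1),'Y',(t[:2]@Y).round(1),'z',t[2].round(1),'F',(F[:2]@X).round(1),(F[:2]@Y).round(1),F[2].round(1),s['time_s'])
E
python3 l.py
```

```text
X -10.0 Y 0.0 z 144.2 F -0.3 0.7 -0.9 26.8
```

Request:
send_rows:
  targets:
    - [[1, 2, 0], 0, 255]
    - [[2, 3, 0], 0, 255]
    - [[3, 5, 0], 0, 255]
    - [[4, 7, 0], 0, 255]
    - [[4, 7, 0], 0, 255]

```text
time_s: 27.3
tool_pos: [427.5, 393.8, 144.3]
eef_rot: [-3.134, 0.001, 2.603]
contact_force: [-3.4, -5.9, 2.9]
gripper_width: 0.1
grip_force: 3.5
```

```bash
python3 l.py
```

```text
X -5.6 Y -0.3 z 144.3 F -6.8 -0.1 2.9 27.3
```

At the run stop (X −5.6, force rising). One firmer push, then retreat.

Request:
send_rows:
  targets:
    - [[2, 3.5, 0], 0, 255]
    - [[2, 3.5, 0], 0, 255]
    - [[2, 3.5, 0], 0, 255]

```text
time_s: 27.6
tool_pos: [427.7, 394.1, 144.1]
eef_rot: [-3.127, 0.002, 2.603]
contact_force: [-6.5, -10.8, 7.7]
gripper_width: -0.1
grip_force: 7.4
```

Request:
send_rows:
  targets:
    - [[-6, -10, 0], 0, 255]
    - [[-12, -20, 5], 0, 255]
    - [[-18, -30, 40], 0, 255]
    - [[-28, -60, 70], 0, 255]
    - [[-40, -100, 80], 0, 255]
    - [[-50, -140, 80], 0, 255]
    - [[-60, -170, 80], 0, 255]
    - [[-60, -170, 80], 0, 255]

```text
time_s: 28.4
tool_pos: [369.5, 225.5, 225.0]
eef_rot: [-3.138, 0.002, 2.6]
contact_force: [-0.0, -0.7, 0.1]
gripper_width: 0.1
grip_force: 0.0
```

```bash
python3 - <<'E'
from n import *
s=telemetry.observe(); print(s['tool_pos'].round(1),s['contact_force'].round(1),s['time_s'])
f=grab_frame('top'); T=np.vstack([tf(f),tf(grab_frame('top'))]); s=T[:,1]-85
for lo,hi,w in ((-74,-66,4),(-52,-30,10),(-18,18,6),(30,52,10),(60,72,3.5)):
    m=(s>lo)&(s<hi)&(abs(T[:,0]+0.8)<w)&(abs(T[:,2]-75)<16); print(lo,m.sum(),'z',np.median(T[m,2]).round(1),'x',np.median(T[m,0]).round(1))
for k,g in (('top',f),('side',grab_frame('side'))):
    A=cloud(g); p=g['pixels'].astype(int); m=(p[...,0]>110)&(p[...,1]<80)&(p[...,2]<80)&(A[...,2]>132)&(A[...,2]<175)&(abs(A[...,0]-430)<45)&(abs(A[...,1]-399)<45)
    q=A[m]; print(k,'lever X,Y,z',len(q),((q[:,:2]-[430.2,398.8])@X).mean().round(1),((q[:,:2]-[430.2,398.8])@Y).mean().round(1),q[:,2].mean().round(1), 'ang', np.degrees(np.median(np.arctan2((q[:,:2]-[430.2,398.8])@X,q[:,2]-127))).round(1))
E
```

```text
[369.5 225.5 225. ] [-0.  -0.7  0.1] 28.4
-74 24 z 79.0 x -0.6
-52 172 z 79.7 x -0.7
-18 173 z 84.4 x -0.9
30 182 z 81.2 x -0.6
60 34 z 82.1 x -0.8
top lever X,Y,z 29 11.1 -0.1 158.4 ang 17.8
side lever X,Y,z 56 9.0 -2.0 156.7 ang 16.9
```

```bash
python3 -c "
from station import ticket
print(ticket.close_job())"
```

```text
the job is handed in; nothing more can be done
None
```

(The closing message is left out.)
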